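# Stock the slope-lidded box and pull its lid down with the hooked pole

## Robot

A 6-joint arm with a two-finger parallel gripper is mounted at the origin on the work surface. World frame = base frame: x ahead of the robot, y to its left, z up, the work surface at z = 0. Lengths are in m, angles in rad, forces in N, time in s.
With the tool pointing down it reaches from about 0.375 to 0.9 m from the base axis. Payload 3.1 kg.
Tool frame: the origin (TCP) lies on the centre line of the jaws, within the pads' length; the fingertips stand 14 mm ahead of it and the grasp point (between the pads) lies 5 mm behind it; z points along the fingers, y is the line along which they close (so a half turn about z gives the same grasp; the last joint's range is limited). The gripper opens to 87 mm and grips with 3 to 60 N. Pads are 19 mm wide; open, the fingers measure 117 mm over their backs; the gripper's body (75 mm by 190 mm) begins 51 mm behind the grasp point.
Start: joints at [-1.466, 0.527, 1.433, -0, 1.181, -0.178], TCP at [0.174, -0.6, 0.237] pointing down, gripper open.
Joint ranges: [-3.08, 3.08], [-0.75, 2.2], [0.22, 2.44], [-1.43, 4.57], [0, 2.65], [-2.85, 2.85]. Speed limits (rad/s): [2.79, 2.79, 3.14, 3.14, 3.14, 3.14].

## Interface

Orientations are given as a unit quaternion [x, y, z, w].
In Python, from rig import robot gives the robot as it stands.
- The arm moves only by the tool move_arm, never from a script. Its argument "commands" is a list of rows, each an object with "hand": the finger opening in cm, from 0 to 8.7; "travel": the shift along the tool's x, y, z in cm, a list of three; "twist": the turn, a rotation vector about the tool's x, y, z in degrees, a list of three. In form: [{"hand": hand, "travel": [dx, dy, dz], "twist": [wx, wy, wz]}, ...]. A call has 1 to 5 rows; each row shifts and turns the commanded pose from where the row before left it, along the tool's axes as they then stand; what a row does not reach is not made up. A row lasts 1/12 s, in which the tool goes at most 41.7 mm and 7.16 degrees, less where a joint would pass 70% of its speed; a pose out of reach is approached as far as the arm can. A call is refused whole if a number of a shift passes 4.17 or a number of a turn 7.16, either way. A call with a gripper value outside its range is refused whole. The fingers move at their own pace and stop on an object; "force" is the grip in N (left out, the last holds). Time passes only in rows, so rows that do not move let the fingers close. It gives the time, the measured TCP pose, the force, the opening and the grip force at its end, in the units of the state.
- robot.get_obs(): the state, without advancing time (a new reading comes with each control period).
- robot.camera(name): name is "side" or "top" or "wrist"; returns a dict with "frame" (384x512x3 uint8, red, green, blue), "fov_y" (degrees; the focal length in pixels is half the picture's height over the tangent of half this angle, whatever the lens; pixels are square), "cx", "cy" (the principal point, pixels), "extrinsics" (4x4, takes a point from camera to world coordinates); the wrist camera has in their place "T_tool_cam" (4x4, takes a point from camera to tool coordinates, whose origin is the TCP and whose axes are the flange's). Camera axes: x right, y down, z forward; pixel columns grow to the right and rows downward; lengths in m; the calibration is good to about 2 mm. A picture is of the moment at which its call begins: read the wrist's pose just before it. There is no depth.
- robot.hand_in(): hands the job in; it is judged then, once.
The state is a dict: "time": time; "q": joint angles; "joint_velocities": joint speeds; "joint_torque": joint torques, N m; "position": TCP position; "tool_rot": TCP orientation; "ft_force": force on the tool from outside, world axes, zero at the start; "moment": the same for the moment, N m; "grip_width": finger opening in m; "grip_force": force on a finger pad.
Only numpy, scipy, OpenCV 4.12 (cv2) and the standard library are available. Lean on these libraries where they do the work, as an engineer would, in place of code of your own. Each camera call takes 0.05 s, during which the arm holds its last target. There are 200 camera calls.

## Task

Stand the tall bottle upright at the back of the slope-lidded box, then the squat jar upright in front of it, setting each down rather than dropping it. Then take the hooked pole, put its hook through the ring at the top of the raised lid and pull the lid down fully shut without slamming it; move the lid only with the pole, never touching it with the robot. Finally unhook the pole, lay it flat on the blue shelf the same way up as you found it, and leave everything else where it stands.

Things in the scene. Friction and masses are not known exactly. Their poses are not given: they have to be found in the camera images.
- box: Open plank box fixed to the shelf, 166 (x) x 186 mm (y) outside; origin under its centre at shelf level; +x is its back, away from the robot. Floor 6 mm up, inside 150 (x) x 170 mm (y), walls 8 mm; front wall 105 mm high, back 140, sides sloping between. The shut lid's underside slopes from 140 (back) to 105 mm: the bottle fits under it only in the back half.
- lid: The box's lid: clear pane in a timber frame, 180 mm from hinge to free edge, 190 mm wide, 13 mm thick, with the ring on its free edge. Origin on the hinge line, midway along it; its -x axis points to the free edge, z is the outer (top) face. It starts standing open, leaning back past upright.
- lid_angle (a joint): Lid angle, rad: 0 = shut, starts at 2.0 to 2.2. At value q the line from hinge to free edge rises q - 0.2 rad above horizontal, measured from the box's front (-x). The hinge is stiff (0.3 N m friction): the lid stays at any angle it is left at, and needs up to about 3 N at the ring.
- lid_hinge (a point): Middle of the lid's hinge line: in the box frame 93 mm back (+x), 140 mm up; the hinge axis is the box's y.
- ring (a point): Centre of the steel ring on the middle of the lid's free edge: 201 mm from the hinge along the lid, 7 mm towards its outer face. Inner diameter 30 mm, bar 7 mm thick. Its hole runs along the hinge line (box y): the hook goes in sideways and can stay level while the lid swings. About 340 mm above the shelf at the start, 107 mm when shut.
- pole: Short hooked pole lying flat, loose, 0.12 kg, 173 mm long. Origin on its underside near its middle, where it about balances; x points to the hook, z up. Flat-sided wooden handle 22 mm wide (y), 26 high, x = -85 to +20 mm; then a 7 mm steel rod at height 13 to x = +88, bent sideways to its left (+y) and slightly back; tip, a 10 mm ball, at x = +76, y = +38.
- hook (a point): Middle of the sideways part of the pole's hook, in the pole frame x = +82, y = +19, z = +13 mm.
- bottle: Tall plain aluminium bottle, 115 mm high, body 50 mm diameter up to 88 mm, then a shoulder to a 26 mm diameter neck from 100 mm; about 0.22 kg. Origin under its centre, z up.
- jar: Squat amber glass jar with dark steel lid, 60 mm diameter, 68 mm high, about 0.2 kg. Origin under its centre, z up.
- funnel: Bystander: aluminium funnel standing mouth down, 84 mm diameter, 90 mm high, spout up. Origin under its centre.
- pot: Bystander: terracotta pot, 76 mm rim diameter, 72 mm high. Origin under its centre.
- saucer: Bystander: terracotta saucer, 96 mm diameter, 20 mm high. Origin under its centre.
- screwdriver: Bystander: steel screwdriver with black handle, 180 mm long, lying flat along its own x.
- clipbox: Bystander: black plastic box with spring clips, 87 x 122 mm, 57 mm high. Origin under its centre.
- brush: Bystander: wooden hand brush, 160 mm long, lying flat along its own x.
Mind the look-alikes: they are no part of the job. What is shaped like the jar but green or red is not meant.

How it is judged:
By the outcome, as a careful person would: the job done as asked, in the order asked, and still so for the second after the job is handed in, with the robot touching nothing.
It also fails if it takes over 72 s, if anything falls off the work surface, if the arm or the gripper's body presses on something with over 40 N, if the wrist force passes 120 N, or if a joint passes its speed limit or range.

## Working session

There is one attempt and no reset: what is moved stays moved. The work goes in short steps, Python scripts to look and compute and a tool call to move; the robot and the scene stay as the last step left them, time stands still between calls to the robot, and variables do not carry over. Pictures are saved under pics/ and viewed, at most 10 in all, crops included, and the job is handed in when it is done.

Besides the shell and the picture viewer there is one more tool, called after "Call:" by a JSON object that holds its "name" and its "arguments", one argument or row to a line. move_arm: Moves the arm, as the interface text tells. Its arguments: {"type":"object","properties":{"commands":{"type":"array"},"force":{"type":"number"}},"required":["commands"]}

```bash
ls; mkdir -p pics; cat > h.py <<'E'
import numpy as np, cv2
from rig import robot
from scipy.spatial.transform import Rotation as R
def cam(n):
    o=robot.get_obs(); c=robot.camera(n); f=c["frame"]; h=f.shape[0]
    fl=h/2/np.tan(np.radians(c["fov_y"])/2)
    if n=="wrist":
        T=np.eye(4);T[:3,:3]=R.from_quat(o["tool_rot"]).as_matrix();T[:3,3]=o["position"];E=T@np.array(c["T_tool_cam"])
    else: E=np.array(c["extrinsics"])
    return dict(img=f[:,:,::-1].copy(),f=fl,cx=c["cx"],cy=c["cy"],E=E)
def ray(c,u,v):
    d=c["E"][:3,:3]@np.array([(u-c["cx"])/c["f"],(v-c["cy"])/c["f"],1]); return c["E"][:3,3],d/np.linalg.norm(d)
def onz(c,u,v,z):
    o,d=ray(c,u,v); return o+d*(z-o[2])/d[2]
def proj(c,p):
    q=np.linalg.inv(c["E"])@np.append(p,1); return np.array([c["f"]*q[0]/q[2]+c["cx"],c["f"]*q[1]/q[2]+c["cy"]])
def tri(c1,p1,c2,p2):
    o1,d1=ray(c1,*p1);o2,d2=ray(c2,*p2)
    s=np.linalg.lstsq(np.c_[d1,-d2],o2-o1,rcond=None)[0]
    a=o1+s[0]*d1;b=o2+s[1]*d2;return (a+b)/2,np.linalg.norm(a-b)
E
python3 - <<'E'
from h import *
import pickle
o=robot.get_obs();print(o)
d={}
for n in("top","side","wrist"):
    d[n]=cam(n);print(n,d[n]["f"],d[n]["cx"],d[n]["cy"],d[n]["E"].round(3).tolist())
pickle.dump(d,open("c0.pkl","wb"))
a=cv2.resize(d["top"]["img"],(800,600));cv2.imwrite("pics/top0.png",a)
a=cv2.resize(d["side"]["img"],(800,600));cv2.imwrite("pics/side0.png",a)
E
```

```text
pics
{'time': 0.0, 'q': array([-1.46651448e+00,  5.28472022e-01,  1.43392779e+00, -3.27424686e-05,
        1.18140571e+00, -1.78501059e-01]), 'joint_velocities': array([ 0.00062246,  0.00030571, -0.00071567, -0.00146149, -0.00099047,
       -0.00086985]), 'joint_torque': array([-1.53075380e-03, -4.40052116e+01, -1.76592690e+01,  6.31341361e-02,
        5.82981447e-02, -1.83120655e-04]), 'position': array([ 0.17433585, -0.59944135,  0.23555991]), 'tool_rot': array([ 9.90019386e-01,  1.40926902e-01,  2.59215819e-05, -1.10623554e-03]), 'ft_force': array([ 0.65906471,  0.64860105, -0.29749213]), 'moment': array([-0.00098994,  0.01934113, -0.00046774]), 'grip_force': 0.0, 'grip_width': 0.08739587699467942}
top 401.22051461551445 256.0038914679706 196.5950320315216 [[-0.002, -0.999, 0.052, 0.463], [-1.0, 0.002, -0.01, 0.012], [0.01, -0.052, -0.999, 1.244], [0.0, 0.0, 0.0, 1.0]]
side 420.39664677828017 258.2092085041869 191.8226607058875 [[-0.998, -0.029, 0.053, 0.44], [-0.061, 0.529, -0.846, 1.18], [-0.004, -0.848, -0.53, 0.846], [0.0, 0.0, 0.0, 1.0]]
wrist 345.24469144463245 256.2156996217824 195.55445487842726 [[0.279, -0.931, -0.238, 0.239], [-0.96, -0.271, -0.066, -0.581], [-0.003, 0.247, -0.969, 0.385], [0.0, 0.0, 0.0, 1.0]]
```

View pics/top0.png

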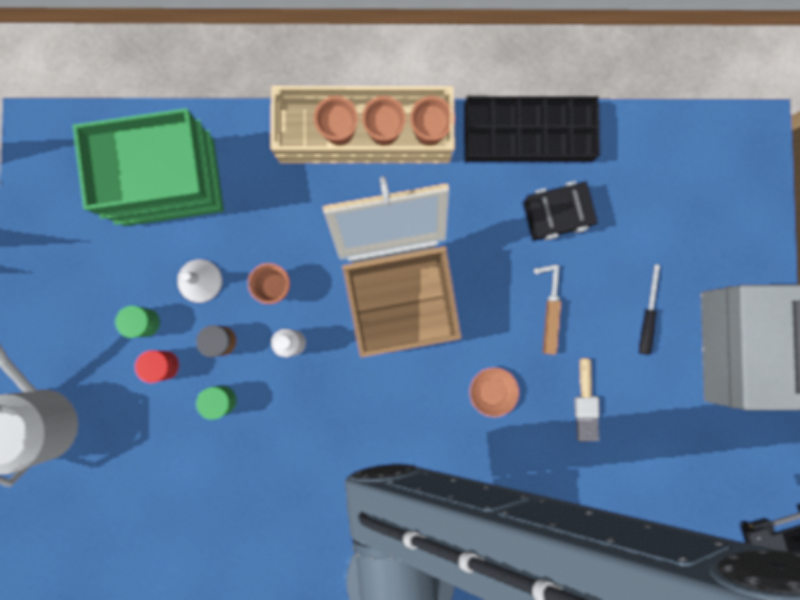

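View pics/side0.png

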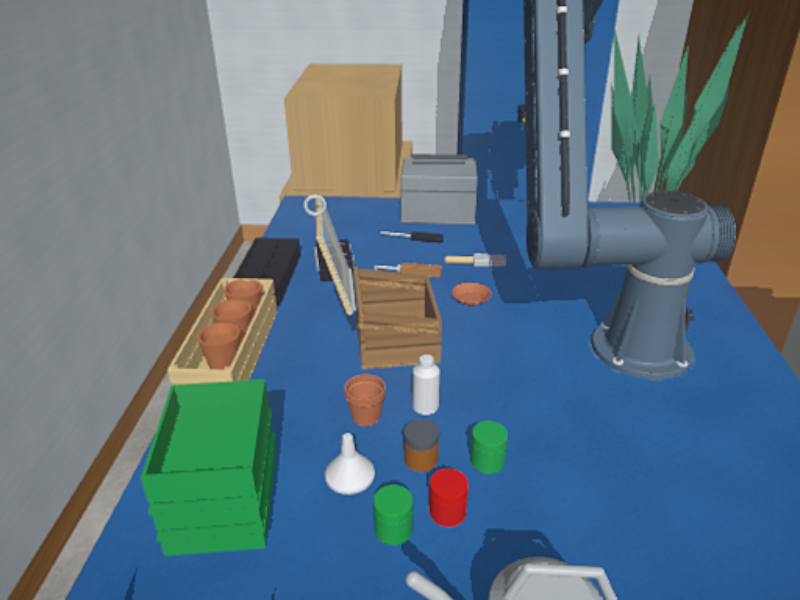

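Top view (800x600 scale): the bottle candidates are the white bottle at (288,343) and the funnel at (199,281). The jar candidates are the dark-lidded amber one (215,341), green ones (137,321) and (215,402), and a red one (155,366). The pole candidates are the hooked pole (552,315), the screwdriver (650,310) and the brush (587,400). I choose (288,343), (215,341) and (552,315). The ring is at about (384,188) in the top view and (315,205) in the side view.

```bash
python3 - <<'E'
from h import *
import pickle
d=pickle.load(open("c0.pkl","rb"));t=d["top"];s=d["side"]
k=0.64
hsv=cv2.cvtColor(t["img"],cv2.COLOR_BGR2HSV)
def comp(mask,u,v,u0=20):
    n,l,st,c=cv2.connectedComponentsWithStats(mask.astype(np.uint8))
    u*=k;v*=k
    i=min(range(1,n),key=lambda i:np.hypot(*(c[i]-[u,v]))+(1e3 if st[i][4]<25 else 0));return l==i,st[i],c[i]
H,S,V=[hsv[:,:,i].astype(int) for i in range(3)]
# bottle body
m,st,c=comp((S<70)&(V>110),288,343);print("bottle",st,c,onz(t,*c,0.095))
m,st,c=comp((S<90)&(V<130)&(V>40),213,341);print("jar",st,c,onz(t,*c,0.068))
m,st,c=comp((H<25)&(S>100)&(V>90),552,328);ys,xs=np.nonzero(m);pt=np.c_[xs,ys].astype(np.float32);r=cv2.minAreaRect(pt);print("handle",st,c,r,)
bp=cv2.boxPoints(r);P=[onz(t,*q,0.026) for q in bp];print(np.round(P,4));print("hc",onz(t,*r[0],0.026))
for n,p in dict(p1=(348,264),p2=(443,249)).items(): print(n)
# side comps for bottle and jar
L=cv2.resize(t["img"][110:260,80:380],None,fx=2.6,fy=2.6,interpolation=cv2.INTER_CUBIC)
cv2.imwrite("pics/crop1.png",L)
c1=t["img"][118:178,195:305];c2=s["img"][115:255,180:320]
a=cv2.resize(c1,(800,436),interpolation=cv2.INTER_CUBIC)
pole=cv2.resize(t["img"][160:235,325:385],None,fx=6,fy=6,interpolation=cv2.INTER_CUBIC)
side=cv2.resize(s["img"][115:240,190:295],None,fx=4,fy=4,interpolation=cv2.INTER_CUBIC)
W=np.zeros((500,800,3),np.uint8);W[:450,:360]=pole;W[:500,370:790]=side
cv2.imwrite("pics/crop2.png",W)
E
```

```text
bottle [173 210  23  19 330] [183.60909091 219.08181818] [0.4590282  0.20710593 0.095     ]
jar [127 209  25  20 370] [137.7        218.13783784] [0.4619694  0.34543739 0.068     ]
handle [349 194   9  32 203] [352.72413793 209.09852217] ((352.6827697753906, 209.30691528320312), (6.39450216293335, 31.225101470947266), 4.763641834259033)
[[ 0.441  -0.28    0.026 ]
 [ 0.5356 -0.2893  0.026 ]
 [ 0.5339 -0.3087  0.026 ]
 [ 0.4393 -0.2994  0.026 ]]
hc [ 0.48734396 -0.29432874  0.026     ]
p1
p2
```

View pics/crop1.png

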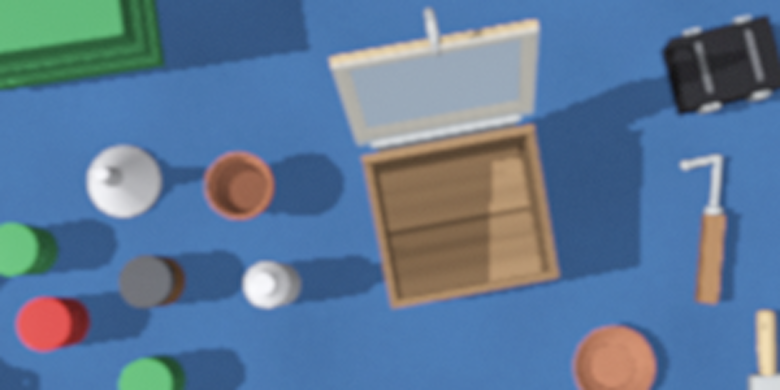

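View pics/crop2.png

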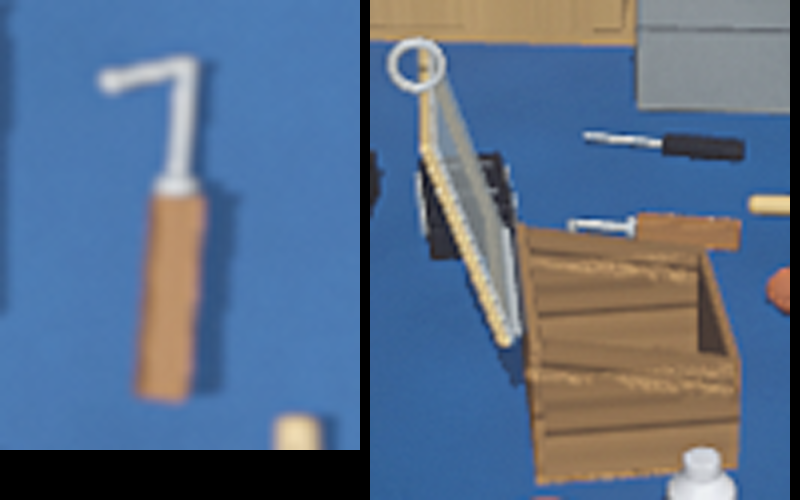

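Crop 1 shows the white bottle with its neck at (266,283), the dark-lidded amber jar at (150,280) and the box rim corners at (393,306), (558,277), (534,128) and (364,155). Crop 2 shows the pole handle from (162,400) to (179,193), its bend at (190,62) and its tip at (108,82). The ring centre is at (417,65), so the choices hold.

```bash
python3 - <<'E'
from h import *
import pickle
d=pickle.load(open("c0.pkl","rb"));t=d["top"];s=d["side"]
A=lambda x,y:(80+x/2.6,110+y/2.6)
B=lambda x,y:(325+x/6,160+y/6)
C=lambda x,y:(190+(x-370)/4,115+y/4)
fl=onz(t,*A(393,306),.105);fr=onz(t,*A(558,277),.105);br=onz(t,*A(534,128),.14);bl=onz(t,*A(364,155),.14)
print(np.round([fl,fr,br,bl],4));print("sizes",np.linalg.norm(fl-fr),np.linalg.norm(bl-br),np.linalg.norm((fl-bl)[:2]),np.linalg.norm((fr-br)[:2]))
c=(fl+fr+br+bl)/4;yv=(fl-fr+bl-br);xv=(bl-fl+br-fr)
print("centre",c,"yaw",np.degrees(np.arctan2(-yv[0],yv[1])),np.degrees(np.arctan2(xv[1],xv[0])))
rg,e=tri(t,A(432,28),s,C(417,65));print("ring",rg,e)
yaw=np.arctan2(-yv[0],yv[1]);Rm=np.array([[np.cos(yaw),-np.sin(yaw)],[np.sin(yaw),np.cos(yaw)]])
print("ring in box",Rm.T@(rg-c)[:2])
for q in (2.0,2.1,2.2):
    a=q-.2;print(q,.093-.201*np.cos(a)+.007*np.sin(a),.14+.201*np.sin(a)+.007*np.cos(a))
# neck & jar via side
print("neck", onz(t,*A(266,283),.115))
print("pole",[onz(t,*B(*p),z).round(4) for p,z in(((162,400),.026),((179,193),.026),((190,62),.0165),((108,82),.018))])
hs=cv2.cvtColor(s["img"],cv2.COLOR_BGR2HSV);H,S,V=[hs[:,:,i].astype(int) for i in range(3)]
for nm,m,u,v,z in(("bottle",(S<70)&(V>110),273,247,.05),("jar amber",(H<25)&(S>120)&(V>60),269,292,.02)):
    n,l,st,cc=cv2.connectedComponentsWithStats(m.astype(np.uint8));i=min(range(1,n),key=lambda i:np.hypot(*(cc[i]-[u,v]))+(1e3 if st[i][4]<40 else 0))
    print(nm,st[i],cc[i],onz(s,*cc[i],z))
E
```

```text
[[ 0.4345  0.071   0.105 ]
 [ 0.4656 -0.109   0.105 ]
 [ 0.6241 -0.0808  0.14  ]
 [ 0.5954  0.1001  0.14  ]]
sizes 0.18261695105058928 0.18317692313051362 0.1635618605194314 0.16102983209169194
centre [ 0.52989132 -0.00468192  0.1225    ] yaw 9.420916579585404 10.173036511997806
ring [0.68345607 0.02483533 0.33151738] 0.0035026247035030776
ring in box [0.15632511 0.00398272]
2.0 0.14548455444945788 0.33415295914366566
2.1 0.16460530355337613 0.3279432906571258
2.2 0.1830105961337554 0.3198557549361321
neck [0.45976973 0.20735507 0.115     ]
pole [array([ 0.4347, -0.2915,  0.026 ]), array([ 0.5396, -0.3017,  0.026 ]), array([ 0.6076, -0.3108,  0.0165]), array([ 0.5971, -0.2681,  0.018 ])]
bottle [260 227  22  39 593] [272.04721754 246.41989882] [0.46060697 0.21100901 0.05      ]
jar amber [259 284  21  18 256] [268.93359375 293.21484375] [0.46330878 0.37028789 0.02      ]
```

```bash
cat > plan.py <<'E'
from h import *
import json
def down(yaw,pitch=0):  # pitch: rotation about tool y, deg
    return R.from_euler('z',yaw,degrees=True)*R.from_euler('x',180,degrees=True)*R.from_euler('y',pitch,degrees=True)
def plan(wps,hand,start=None,step=.036,rot=6.5,dec=1):
    """wps: (xyz, R[, step]); prints 5-row calls; simulates rounding"""
    o=robot.get_obs()
    p,Q=(o["position"].copy(),R.from_quat(o["tool_rot"])) if start is None else (np.array(start[0],float),start[1])
    rows=[]
    for w in wps:
        t=np.array(w[0],float);G=w[1];st=w[2] if len(w)>2 else step
        n=int(np.ceil(max(np.linalg.norm(t-p)/st,np.degrees((Q.inv()*G).magnitude())/rot,1)))
        for i in range(n):
            k=n-i
            rv=(Q.inv()*G).as_rotvec()/k; d=Q.inv().apply((t-p)/k)*100
            d=np.round(d,dec+(k==1));tw=np.round(np.degrees(rv),1)
            rows.append({"hand":hand,"travel":d.tolist(),"twist":tw.tolist()})
            p=p+Q.apply(d/100);Q=Q*R.from_rotvec(np.radians(tw))
    for i in range(0,len(rows),5): print(json.dumps(rows[i:i+5]).replace('"hand"','h').replace('"travel"','t').replace('"twist"','w').replace("-0.0,","0,"))
    return p,Q
E
python3 - <<'E'
from plan import *
print(plan([([.40,-.22,.26],down(80)),([.46,.208,.25],down(189.8)),([.46,.208,.16],down(189.8))],8.7)[0])
E
```

```text
[{h: 8.7, t: [2.5, -2.3, -0.2], w: [0, 0, -4.9]}, {h: 8.7, t: [2.7, -2.1, -0.2], w: [0, 0, -4.9]}, {h: 8.7, t: [2.8, -1.9, -0.2], w: [0, 0, -4.9]}, {h: 8.7, t: [3.0, -1.6, -0.2], w: [0, 0, -4.9]}, {h: 8.7, t: [3.1, -1.4, -0.2], w: [0, 0, -4.9]}]
[{h: 8.7, t: [3.2, -1.1, -0.2], w: [0, 0, -4.9]}, {h: 8.7, t: [3.3, -0.8, -0.2], w: [0, 0, -4.9]}, {h: 8.7, t: [3.4, -0.5, -0.2], w: [0, 0, -4.9]}, {h: 8.7, t: [3.4, -0.2, -0.2], w: [0, 0, -4.9]}, {h: 8.7, t: [3.4, 0.1, -0.1], w: [0, 0, -4.9]}]
[{h: 8.7, t: [3.4, 0.3, -0.2], w: [0, 0, -4.9]}, {h: 8.7, t: [3.3, 0.6, -0.1], w: [0, 0, -4.9]}, {h: 8.7, t: [3.23, 0.96, -0.16], w: [0, -0.1, -5.0]}, {h: 8.7, t: [2.5, -0.1, 0.1], w: [0, 0, -6.5]}, {h: 8.7, t: [2.5, 0.2, 0.1], w: [0, 0, -6.5]}]
[{h: 8.7, t: [2.5, 0.5, 0.1], w: [0, 0, -6.5]}, {h: 8.7, t: [2.4, 0.8, 0.0], w: [0, 0, -6.4]}, {h: 8.7, t: [2.3, 1.0, 0.1], w: [0, 0, -6.5]}, {h: 8.7, t: [2.2, 1.3, 0.0], w: [0, 0, -6.4]}, {h: 8.7, t: [2.0, 1.5, 0.1], w: [0, 0, -6.5]}]
[{h: 8.7, t: [1.9, 1.7, 0.0], w: [0, 0, -6.4]}, {h: 8.7, t: [1.7, 2.0, 0.1], w: [0, 0, -6.5]}, {h: 8.7, t: [1.4, 2.1, 0.0], w: [0, 0, -6.4]}, {h: 8.7, t: [1.2, 2.3, 0.1], w: [0, 0, -6.5]}, {h: 8.7, t: [0.9, 2.4, 0.0], w: [0, 0, -6.4]}]
[{h: 8.7, t: [0.6, 2.5, 0.1], w: [0, 0, -6.5]}, {h: 8.7, t: [0.4, 2.5, 0.0], w: [0, 0, -6.4]}, {h: 8.7, t: [0.1, 2.5, 0.1], w: [0, 0, -6.5]}, {h: 8.7, t: [-0.2, 2.5, 0.0], w: [0.0, 0, -6.4]}, {h: 8.7, t: [-0.56, 2.54, 0.09], w: [0.0, 0, -6.5]}]
[{h: 8.7, t: [0, 0.0, 3.0], w: [0.0, 0, 0.0]}, {h: 8.7, t: [0, 0.0, 3.0], w: [0.0, 0, 0.0]}, {h: 8.7, t: [-0.01, 0.0, 3.0], w: [0.0, 0, 0.0]}]
[0.4600417  0.20798097 0.16004093]
```

Call:
{"name": "move_arm", "arguments": {
  "commands": [
    {"hand": 8.7, "travel": [2.5, -2.3, -0.2], "twist": [0, 0, -4.9]},
    {"hand": 8.7, "travel": [2.7, -2.1, -0.2], "twist": [0, 0, -4.9]},
    {"hand": 8.7, "travel": [2.8, -1.9, -0.2], "twist": [0, 0, -4.9]},
    {"hand": 8.7, "travel": [3.0, -1.6, -0.2], "twist": [0, 0, -4.9]},
    {"hand": 8.7, "travel": [3.1, -1.4, -0.2], "twist": [0, 0, -4.9]}
  ]
}}

```text
time: 0.57
position: [0.2614, -0.4522, 0.2463]
tool_rot: [0.937, 0.349, 0.0, -0.0]
ft_force: [1.1, 0.0, 0.7]
grip_width: 0.0869
grip_force: 0.0
```

Call:
{"name": "move_arm", "arguments": {
  "commands": [
    {"hand": 8.7, "travel": [3.2, -1.1, -0.2], "twist": [0, 0, -4.9]},
    {"hand": 8.7, "travel": [3.3, -0.8, -0.2], "twist": [0, 0, -4.9]},
    {"hand": 8.7, "travel": [3.4, -0.5, -0.2], "twist": [0, 0, -4.9]},
    {"hand": 8.7, "travel": [3.4, -0.2, -0.2], "twist": [0, 0, -4.9]},
    {"hand": 8.7, "travel": [3.4, 0.1, -0.1], "twist": [0, 0, -4.9]}
  ]
}}

```text
time: 0.98
position: [0.3491, -0.3063, 0.2557]
tool_rot: [0.841, 0.54, 0.0, 0.0]
ft_force: [0.4, 0.4, 0.2]
grip_width: 0.0868
grip_force: 0.0
```

Call:
{"name": "move_arm", "arguments": {
  "commands": [
    {"hand": 8.7, "travel": [3.4, 0.3, -0.2], "twist": [0, 0, -4.9]},
    {"hand": 8.7, "travel": [3.3, 0.6, -0.1], "twist": [0, 0, -4.9]},
    {"hand": 8.7, "travel": [3.2, 1.0, -0.2], "twist": [0, 0, -5]},
    {"hand": 8.7, "travel": [2.5, -0.1, 0.1], "twist": [0, 0, -6.5]},
    {"hand": 8.7, "travel": [2.5, 0.2, 0.1], "twist": [0, 0, -6.5]}
  ]
}}

```text
time: 1.4
position: [0.4079, -0.1698, 0.2586]
tool_rot: [0.686, 0.728, 0.0, 0.0]
ft_force: [-0.6, 0.2, 0.4]
grip_width: 0.0868
grip_force: 0.0
```

Call:
{"name": "move_arm", "arguments": {
  "commands": [
    {"hand": 8.7, "travel": [2.5, 0.5, 0.1], "twist": [0, 0, -6.5]},
    {"hand": 8.7, "travel": [2.4, 0.8, 0], "twist": [0, 0, -6.4]},
    {"hand": 8.7, "travel": [2.3, 1.0, 0.1], "twist": [0, 0, -6.5]},
    {"hand": 8.7, "travel": [2.2, 1.3, 0], "twist": [0, 0, -6.4]},
    {"hand": 8.7, "travel": [2.0, 1.5, 0.1], "twist": [0, 0, -6.5]}
  ]
}}

```text
time: 1.82
position: [0.4252, -0.0449, 0.2556]
tool_rot: [0.457, 0.889, 0.0, 0.0]
ft_force: [1.0, -0.4, 0.4]
grip_width: 0.0868
grip_force: 0.0
```

Call:
{"name": "move_arm", "arguments": {
  "commands": [
    {"hand": 8.7, "travel": [1.9, 1.7, 0], "twist": [0, 0, -6.4]},
    {"hand": 8.7, "travel": [1.7, 2.0, 0.1], "twist": [0, 0, -6.5]},
    {"hand": 8.7, "travel": [1.4, 2.1, 0], "twist": [0, 0, -6.4]},
    {"hand": 8.7, "travel": [1.2, 2.3, 0.1], "twist": [0, 0, -6.5]},
    {"hand": 8.7, "travel": [0.9, 2.4, 0], "twist": [0, 0, -6.4]}
  ]
}}

```text
time: 2.23
position: [0.4423, 0.0825, 0.2533]
tool_rot: [0.192, 0.981, -0.0, -0.0]
ft_force: [0.8, -0.4, -0.2]
grip_width: 0.087
grip_force: 0.0
```

Call:
{"name": "move_arm", "arguments": {
  "commands": [
    {"hand": 8.7, "travel": [0.6, 2.5, 0.1], "twist": [0, 0, -6.5]},
    {"hand": 8.7, "travel": [0.4, 2.5, 0], "twist": [0, 0, -6.4]},
    {"hand": 8.7, "travel": [0.1, 2.5, 0.1], "twist": [0, 0, -6.5]},
    {"hand": 8.7, "travel": [-0.2, 2.5, 0], "twist": [0, 0, -6.4]},
    {"hand": 8.7, "travel": [-0.6, 2.5, 0.1], "twist": [0, 0, -6.5]}
  ]
}}

```text
time: 2.65
position: [0.4604, 0.208, 0.2504]
tool_rot: [-0.088, 0.996, -0.0, -0.0]
ft_force: [-0.5, -0.9, 0.4]
grip_width: 0.0872
grip_force: 0.0
```

Call:
{"name": "move_arm", "arguments": {
  "commands": [
    {"hand": 8.7, "travel": [0, 0, 0], "twist": [0, 0, 0]},
    {"hand": 8.7, "travel": [0, 0, 0], "twist": [0, 0, 0]}
  ]
}}

```text
time: 2.82
position: [0.4605, 0.2076, 0.2502]
tool_rot: [-0.086, 0.996, -0.0, -0.0]
ft_force: [-0.2, -0.4, -0.3]
grip_width: 0.087
grip_force: 0.0
```

```bash
python3 - <<'E'
from plan import *
import pickle
o=robot.get_obs();print(o["time"],o["q"].round(4).tolist(),o["position"],R.from_quat(o["tool_rot"]).as_euler("ZYX",degrees=True))
d={"wrist":cam("wrist"),"side":cam("side")};pickle.dump(d,open("c1.pkl","wb"))
w=d["wrist"]
for p in([.46,.2075,.115],[.4620,.3455,.068]):print(proj(w,np.array(p)))
W=np.zeros((384,800,3),np.uint8);W[:,:512]=w["img"];W[:,512:]=d["side"]["img"][:,150:438];cv2.imwrite("pics/w1.png",W)
E
```

```text
2.8167 [0.2022, 0.3491, 1.7119, -0.0003, 1.0813, -1.5411] [0.46048221 0.2076118  0.25020177] [-1.70105488e+02 -3.84052798e-02 -1.79981781e+02]
[256.2559377 189.1100091]
[392.26503079 203.33618914]
```

View pics/w1.png

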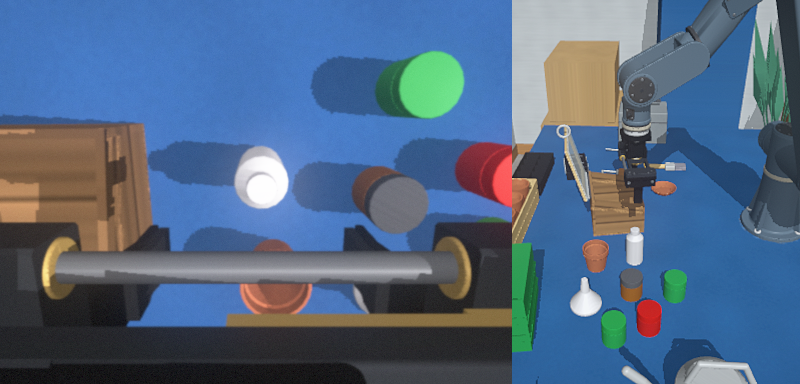

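The wrist view shows the bottle neck at (263,190) and the jar lid at (396,204), both about 4 mm further in +y than my estimate, which the side view supports. The closing axis runs across the image, so the body's long side lies along y. Going down on the bottle.

Call:
{"name": "move_arm", "arguments": {
  "commands": [
    {"hand": 8.7, "travel": [0, 0.3, 4], "twist": [0, 0, 0]},
    {"hand": 8.7, "travel": [0, 0, 4], "twist": [0, 0, 0]},
    {"hand": 8.7, "travel": [0, 0, 4], "twist": [0, 0, 0]},
    {"hand": 8.7, "travel": [0, 0, 3], "twist": [0, 0, 0]},
    {"hand": 8.7, "travel": [0, 0, 1.9], "twist": [0, 0, 0]}
  ]
}}

```text
time: 3.33
position: [0.4585, 0.2079, 0.0788]
tool_rot: [-0.084, 0.996, -0.0, -0.002]
ft_force: [-0.2, 0.3, 1.2]
grip_width: 0.0868
grip_force: 0.0
```

Call:
{"name": "move_arm", "arguments": {
  "commands": [
    {"hand": 4.6, "travel": [0, 0, 0], "twist": [0, 0, 0]},
    {"hand": 4.6, "travel": [0, 0, 0], "twist": [0, 0, 0]},
    {"hand": 4.6, "travel": [0, 0, 0], "twist": [0, 0, 0]},
    {"hand": 4.6, "travel": [0, 0, 0], "twist": [0, 0, 0]},
    {"hand": 4.6, "travel": [0, 0, 0], "twist": [0, 0, 0]}
  ],
  "force": 25
}}

```text
time: 3.75
position: [0.4614, 0.2097, 0.0832]
tool_rot: [-0.085, 0.996, 0.0, 0.002]
ft_force: [0.2, -0.1, -0.3]
grip_width: 0.0612
grip_force: 0.0
```

Call:
{"name": "move_arm", "arguments": {
  "commands": [
    {"hand": 4.6, "travel": [0, 0, 0], "twist": [0, 0, 0]},
    {"hand": 4.6, "travel": [0, 0, 0], "twist": [0, 0, 0]},
    {"hand": 4.6, "travel": [0, 0, 0], "twist": [0, 0, 0]}
  ]
}}

```text
time: 4.0
position: [0.4609, 0.2103, 0.0826]
tool_rot: [-0.085, 0.996, 0.0, 0.001]
ft_force: [-0.5, 2.2, 5.8]
grip_width: 0.0492
grip_force: 25.0
```

```bash
python3 - <<'E'
from plan import *
import pickle
o=robot.get_obs();print(o["time"],o["q"].round(4).tolist(),o["position"],o["ft_force"],o["grip_width"],o["grip_force"])
# better box corners: inner floor check from wrist pic c1
d=pickle.load(open("c1.pkl","rb"));w=d["wrist"]
print("box front-left top corner", onz(w,143,124,.105), proj(w,np.array([.4345,.071,.105])), proj(w,np.array([.5954,.1001,.14])))
c=np.array([.530,-.003]);y=9.8
Rb=R.from_euler('z',y,degrees=True)
b=Rb.apply([.038,0,0])[:2]+c
print(b)
s=(o["position"],R.from_quat(o["tool_rot"]))
p=plan([([.46,.211,.25],s[1]),([b[0]-.02,b[1],.29],down(189.8))],4.6,step=.035)
print(p[0])
E
```

```text
4.0 [0.2067, 0.6202, 1.8566, 0.001, 0.6623, -1.5356] [0.46093072 0.21026177 0.08255729] [-0.46256774  2.19884387  5.82154446] 0.04923071531575343 25.005843384278705
box front-left top corner [0.4234578  0.10502179 0.105     ] [101.31104029 130.1299424 ] [105.97322243 326.18578045]
[0.5674455  0.00346796]
[{h: 4.6, t: [0.0, 0.0, -3.3], w: [0.0, 0.0, 0.0]}, {h: 4.6, t: [0.0, 0.0, -3.4], w: [0.0, 0.0, 0.0]}, {h: 4.6, t: [0.0, 0.0, -3.3], w: [0.0, 0.0, 0.0]}, {h: 4.6, t: [0.0, 0.1, -3.4], w: [0.0, 0.0, 0.0]}, {h: 4.6, t: [0.04, 0.0, -3.34], w: [0.0, 0.0, 0.0]}]
[{h: 4.6, t: [-0.7, -3.1, -0.6], w: [0.0, 0.0, -0.0]}, {h: 4.6, t: [-0.7, -3.1, -0.6], w: [0.0, 0.0, -0.0]}, {h: 4.6, t: [-0.7, -3.1, -0.6], w: [0.0, 0.0, -0.0]}, {h: 4.6, t: [-0.8, -3.2, -0.6], w: [0.0, 0.0, -0.0]}, {h: 4.6, t: [-0.7, -3.1, -0.5], w: [0.0, 0.0, -0.0]}]
[{h: 4.6, t: [-0.8, -3.2, -0.6], w: [0.0, 0.1, -0.0]}, {h: 4.6, t: [-0.7, -3.13, -0.51], w: [0.0, 0.0, -0.0]}]
[0.54742821 0.00350168 0.29000795]
```

Call:
{"name": "move_arm", "arguments": {
  "commands": [
    {"hand": 4.6, "travel": [0, 0, -2], "twist": [0, 0, 0]},
    {"hand": 4.6, "travel": [0, 0, -3.5], "twist": [0, 0, 0]},
    {"hand": 4.6, "travel": [0, 0, -4], "twist": [0, 0, 0]},
    {"hand": 4.6, "travel": [-0.7, -2.1, -3], "twist": [0, 0, 0]},
    {"hand": 4.6, "travel": [-0.9, -2.8, -2.5], "twist": [0, 0, 0]}
  ]
}}

```text
time: 4.42
position: [0.4833, 0.1651, 0.2337]
tool_rot: [-0.087, 0.996, 0.0, 0.0]
ft_force: [1.6, -0.1, -2.2]
grip_width: 0.0491
grip_force: 25.0
```

Call:
{"name": "move_arm", "arguments": {
  "commands": [
    {"hand": 4.6, "travel": [-1, -3.2, -1.5], "twist": [0, 0, 0]},
    {"hand": 4.6, "travel": [-1, -3.2, -1.5], "twist": [0, 0, 0]},
    {"hand": 4.6, "travel": [-1, -3.2, -1.5], "twist": [0, 0, 0]},
    {"hand": 4.6, "travel": [-1, -3.2, -1], "twist": [0, 0, 0]},
    {"hand": 4.6, "travel": [-0.9, -2.8, 0], "twist": [0, 0, 0]}
  ]
}}

```text
time: 4.83
position: [0.5607, 0.0165, 0.2887]
tool_rot: [-0.085, 0.996, -0.001, 0.002]
ft_force: [0.6, 0.1, -2.7]
grip_width: 0.0496
grip_force: 25.0
```

Call:
{"name": "move_arm", "arguments": {
  "commands": [
    {"hand": 4.6, "travel": [-0.4, -1.6, 0], "twist": [0, 0, 0]},
    {"hand": 4.6, "travel": [0, 0, 0], "twist": [0, 0, 0]},
    {"hand": 4.6, "travel": [0, 0, 0], "twist": [0, 0, 0]}
  ]
}}

```text
time: 5.08
position: [0.5648, 0.0034, 0.2853]
tool_rot: [-0.085, 0.996, 0.001, -0.002]
ft_force: [-0.4, 0.8, -3.2]
grip_width: 0.0492
grip_force: 25.0
```

```bash
python3 - <<'E'
from plan import *
import pickle
o=robot.get_obs();print(o["time"],o["q"].round(4).tolist(),o["position"],o["ft_force"],o["grip_width"],R.from_quat(o["tool_rot"]).as_euler("ZYX",degrees=True))
t=cam("top");w=cam("wrist");pickle.dump((t,w),open("c2.pkl","wb"))
W=np.zeros((384,800,3),np.uint8);W[:,:512]=w["img"];W[:,512:]=cv2.resize(t["img"][110:254,220:328],(288,384));cv2.imwrite("pics/w2.png",W)
c=np.array([.53,-.002,0]);Rb=R.from_euler('z',9.8,degrees=True)
for p in ([.083,.093,.14],[-.083,.093,.105],[-.083,-.093,.105],[-.075,.085,.105],[-.075,-.085,.105]): print(p,proj(w,c+Rb.apply(p)).round(0))
E
```

```text
5.0833 [-0.1921, 0.3932, 1.5247, 0.0007, 1.2274, -1.9324] [0.5647876  0.00343873 0.28531597] [-0.4265715   0.8173872  -3.16624023] 0.04924505843202921 [-170.30219027   -0.18766332  179.88821595]
[0.083, 0.093, 0.14] [358. 239.]
[-0.083, 0.093, 0.105] [360.  50.]
[-0.083, -0.093, 0.105] [151.  50.]
[-0.075, 0.085, 0.105] [350.  59.]
[-0.075, -0.085, 0.105] [160.  59.]
```

View pics/w2.png

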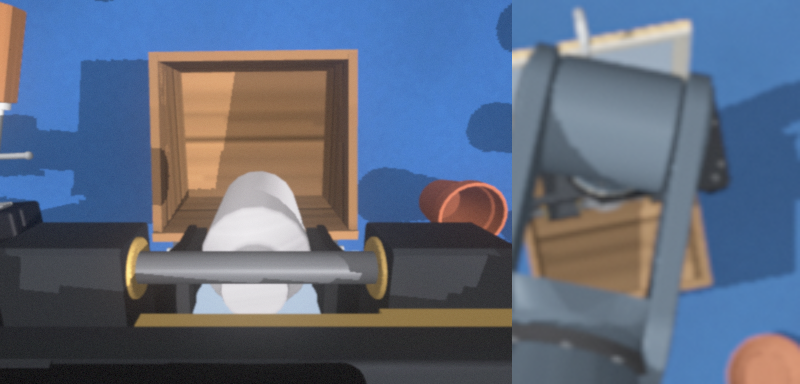

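The wrist view shows the box's front corners at (149,53) and (358,51), against predictions of (151,50) and (360,50). The box pose holds, and the bottle is centred over the back half. Lowering it.

Call:
{"name": "move_arm", "arguments": {
  "commands": [
    {"hand": 4.6, "travel": [-0.2, 0, 3], "twist": [0, 0, 0]},
    {"hand": 4.6, "travel": [0, 0, 4], "twist": [0, 0, 0]},
    {"hand": 4.6, "travel": [0, 0, 4], "twist": [0, 0, 0]},
    {"hand": 4.6, "travel": [0, 0, 4], "twist": [0, 0, 0]},
    {"hand": 4.6, "travel": [0, 0, 2], "twist": [0, 0, 0]}
  ]
}}

```text
time: 5.6
position: [0.5638, 0.0063, 0.1122]
tool_rot: [-0.086, 0.996, 0.001, -0.004]
ft_force: [-1.0, -0.7, -3.2]
grip_width: 0.0493
grip_force: 25.0
```

Call:
{"name": "move_arm", "arguments": {
  "commands": [
    {"hand": 4.6, "travel": [0, 0, 1.2], "twist": [0, 0, 0]},
    {"hand": 4.6, "travel": [0, 0, 0.6], "twist": [0, 0, 0]},
    {"hand": 4.6, "travel": [0, 0, 0.3], "twist": [0, 0, 0]},
    {"hand": 4.6, "travel": [0, 0, 0], "twist": [0, 0, 0]},
    {"hand": 4.6, "travel": [0, 0, 0], "twist": [0, 0, 0]}
  ]
}}

```text
time: 6.02
position: [0.5685, 0.0044, 0.0965]
tool_rot: [-0.086, 0.996, -0.0, 0.001]
ft_force: [0.0, -0.6, -2.9]
grip_width: 0.0496
grip_force: 25.0
```

Call:
{"name": "move_arm", "arguments": {
  "commands": [
    {"hand": 4.6, "travel": [0, 0, 0.3], "twist": [0, 0, 0]},
    {"hand": 4.6, "travel": [0, 0, 0.2], "twist": [0, 0, 0]},
    {"hand": 4.6, "travel": [0, 0, 0.1], "twist": [0, 0, 0]},
    {"hand": 4.6, "travel": [0, 0, 0], "twist": [0, 0, 0]}
  ]
}}

```text
time: 6.35
position: [0.5678, 0.0039, 0.0897]
tool_rot: [-0.085, 0.996, -0.0, 0.0]
ft_force: [-0.5, 0.2, -2.6]
grip_width: 0.0493
grip_force: 25.0
```

Call:
{"name": "move_arm", "arguments": {
  "commands": [
    {"hand": 4.6, "travel": [0, 0, 0.1], "twist": [0, 0, 0]},
    {"hand": 4.6, "travel": [0, 0, 0.1], "twist": [0, 0, 0]},
    {"hand": 4.6, "travel": [0, 0, 0], "twist": [0, 0, 0]}
  ]
}}

```text
time: 6.6
position: [0.5684, 0.004, 0.0886]
tool_rot: [-0.085, 0.996, -0.0, 0.001]
ft_force: [-0.3, 0.5, 4.0]
grip_width: 0.0492
grip_force: 25.0
```

Call:
{"name": "move_arm", "arguments": {
  "commands": [
    {"hand": 7.5, "travel": [0, 0, 0], "twist": [0, 0, 0]},
    {"hand": 7.5, "travel": [0, 0, 0], "twist": [0, 0, 0]},
    {"hand": 7.5, "travel": [0, 0, 0], "twist": [0, 0, 0]},
    {"hand": 7.5, "travel": [0, 0, 0], "twist": [0, 0, 0]},
    {"hand": 7.5, "travel": [0, 0, 0], "twist": [0, 0, 0]}
  ]
}}

```text
time: 7.02
position: [0.5679, 0.0039, 0.0874]
tool_rot: [-0.085, 0.996, -0.0, 0.0]
ft_force: [-0.8, -0.3, -0.8]
grip_width: 0.072
grip_force: 0.0
```

Call:
{"name": "move_arm", "arguments": {
  "commands": [
    {"hand": 7.5, "travel": [0, 0, -2], "twist": [0, 0, 0]},
    {"hand": 7.5, "travel": [0, 0, -3], "twist": [0, 0, 0]},
    {"hand": 7.5, "travel": [0, 0, -4], "twist": [0, 0, 0]},
    {"hand": 7.5, "travel": [0, 0, -4], "twist": [0, 0, 0]},
    {"hand": 8.7, "travel": [0, 1.4, -3], "twist": [0, 0, 0]}
  ]
}}

```text
time: 7.43
position: [0.567, 0.0159, 0.2506]
tool_rot: [-0.084, 0.996, -0.001, 0.002]
ft_force: [0.8, -0.2, 0.6]
grip_width: 0.0771
grip_force: 0.0
```

Call:
{"name": "move_arm", "arguments": {
  "commands": [
    {"hand": 8.7, "travel": [0.5, 3.8, 0], "twist": [0, 0, 0]},
    {"hand": 8.7, "travel": [0.5, 3.8, 0], "twist": [0, 0, 0]},
    {"hand": 8.7, "travel": [0.5, 3.8, 0], "twist": [0, 0, 0]},
    {"hand": 8.7, "travel": [0.5, 3.8, 0], "twist": [0, 0, 0]},
    {"hand": 8.7, "travel": [0.5, 3.8, 0], "twist": [0, 0, 0]}
  ]
}}

```text
time: 7.85
position: [0.5076, 0.2021, 0.2476]
tool_rot: [-0.085, 0.996, 0.0, 0.0]
ft_force: [0.2, 0.7, -0.3]
grip_width: 0.0868
grip_force: 0.0
```

Call:
{"name": "move_arm", "arguments": {
  "commands": [
    {"hand": 8.7, "travel": [0.5, 3.8, 0], "twist": [0, 0, 0]},
    {"hand": 8.7, "travel": [0.5, 3.8, 0], "twist": [0, 0, 0]},
    {"hand": 8.7, "travel": [0.5, 3.8, 0], "twist": [0, 0, 0]},
    {"hand": 8.7, "travel": [0.5, 3.8, 0], "twist": [0, 0, 0]},
    {"hand": 8.7, "travel": [0, 0, 0], "twist": [0, 0, 0]}
  ]
}}

```text
time: 8.27
position: [0.4602, 0.3531, 0.2475]
tool_rot: [-0.088, 0.996, 0.002, -0.0]
ft_force: [0.3, 0.6, 0.5]
grip_width: 0.0872
grip_force: 0.0
```

```bash
python3 - <<'E'
from plan import *
o=robot.get_obs();print(o["time"],o["q"].round(4).tolist(),o["position"],o["ft_force"],o["grip_width"])
w=cam("wrist");h=cv2.cvtColor(w["img"],cv2.COLOR_BGR2HSV);g=cv2.cvtColor(w["img"],cv2.COLOR_BGR2GRAY)
cv2.imwrite("pics/w3.png",w["img"])
H,S,V=[h[:,:,i].astype(int) for i in range(3)]
m=((S<90)&(V>60)&(V<170)).astype(np.uint8);m[225:]=0
m=cv2.morphologyEx(m,cv2.MORPH_OPEN,np.ones((5,5)))
n,l,st,c=cv2.connectedComponentsWithStats(m)
for i in range(1,n):
    if st[i][4]>400: print(st[i],c[i],onz(w,*c[i],.068))
print("pred",proj(w,np.array([.462,.349,.068])))
s=cam("side");cv2.imwrite("pics/s3.png",s["img"])
E
```

```text
8.2667 [0.4601, 0.4534, 1.5371, 0.0038, 1.15, -1.2894] [0.46020178 0.35307278 0.24753591] [0.26033923 0.561751   0.46289924] 0.08717882581150634
[  0 114  18  39 511] [  8.26810176 132.27984344] [0.45679295 0.11735572 0.068     ]
[ 224  145   61   66 3076] [253.75422627 178.34492848] [0.45986118 0.35127527 0.068     ]
pred [251.06566844 180.06885799]
```

View pics/w3.png

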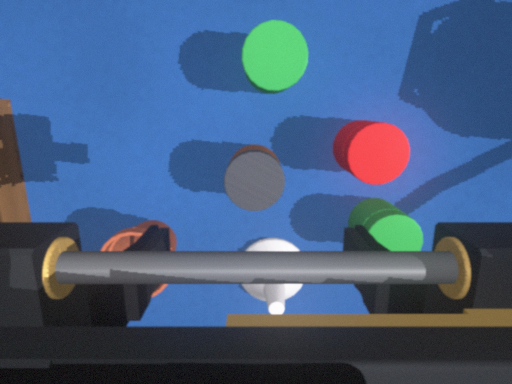

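The wrist view shows the dark-lidded amber jar at (254,178), measured at (0.460, 0.351). The red jar at (372,153) and the green ones are clear of the fingers.

Call:
{"name": "move_arm", "arguments": {
  "commands": [
    {"hand": 8.7, "travel": [0, -0.1, 4], "twist": [0, 0, 0]},
    {"hand": 8.7, "travel": [0, 0, 4], "twist": [0, 0, 0]},
    {"hand": 8.7, "travel": [0, 0, 4], "twist": [0, 0, 0]},
    {"hand": 8.7, "travel": [0, 0, 4], "twist": [0, 0, 0]},
    {"hand": 8.7, "travel": [0, 0, 2.2], "twist": [0, 0, 0]}
  ]
}}

```text
time: 8.78
position: [0.4616, 0.3432, 0.0616]
tool_rot: [-0.084, 0.996, -0.001, -0.003]
ft_force: [-0.4, 0.4, -0.1]
grip_width: 0.0869
grip_force: 0.0
```

Call:
{"name": "move_arm", "arguments": {
  "commands": [
    {"hand": 5.6, "travel": [0, 0, 0], "twist": [0, 0, 0]},
    {"hand": 5.6, "travel": [0, 0, 0], "twist": [0, 0, 0]},
    {"hand": 5.6, "travel": [0, 0, 0], "twist": [0, 0, 0]},
    {"hand": 5.6, "travel": [0, 0, 0], "twist": [0, 0, 0]},
    {"hand": 5.6, "travel": [0, 0, 0], "twist": [0, 0, 0]}
  ],
  "force": 25
}}

```text
time: 9.2
position: [0.4653, 0.3477, 0.0683]
tool_rot: [-0.085, 0.996, 0.002, 0.003]
ft_force: [-0.8, 3.9, 2.6]
grip_width: 0.0618
grip_force: 1.7
```

Call:
{"name": "move_arm", "arguments": {
  "commands": [
    {"hand": 5.6, "travel": [0, 0, 0], "twist": [0, 0, 0]},
    {"hand": 5.6, "travel": [0, 0, 0], "twist": [0, 0, 0]}
  ]
}}

```text
time: 9.37
position: [0.4651, 0.3478, 0.0681]
tool_rot: [-0.085, 0.996, 0.002, 0.003]
ft_force: [0.0, 3.9, 7.3]
grip_width: 0.0588
grip_force: 25.0
```

```bash
python3 - <<'E'
from plan import *
o=robot.get_obs();p=o["position"];print(o["time"],p,o["ft_force"],o["grip_width"],o["grip_force"])
c=np.array([.53,-.0025,0]);Rb=R.from_euler('z',9.8,degrees=True)
t=c+Rb.apply([-.041,0,0]);print(t);d=t-p;Q=R.from_quat(o["tool_rot"])
print("tool delta cm",Q.inv().apply(d*[100,100,0]))
E
```

```text
9.3667 [0.46513264 0.34779252 0.06810848] [0.04891499 3.88985645 7.27524494] 0.05879673040408477 25.020684718620032
[ 0.48959828 -0.00947859  0.        ]
tool delta cm [  3.66954137 -35.62208942  -0.11536509]
```

Call:
{"name": "move_arm", "arguments": {
  "commands": [
    {"hand": 5.6, "travel": [0, 0, -2], "twist": [0, 0, 0]},
    {"hand": 5.6, "travel": [0, 0, -3.5], "twist": [0, 0, 0]},
    {"hand": 5.6, "travel": [0, 0, -4], "twist": [0, 0, 0]},
    {"hand": 5.6, "travel": [0.2, -2, -4], "twist": [0, 0, 0]},
    {"hand": 5.6, "travel": [0.3, -3, -2.5], "twist": [0, 0, 0]}
  ]
}}

```text
time: 9.78
position: [0.4673, 0.299, 0.2266]
tool_rot: [-0.087, 0.996, 0.001, 0.003]
ft_force: [1.6, -1.0, -1.4]
grip_width: 0.0592
grip_force: 25.0
```

Call:
{"name": "move_arm", "arguments": {
  "commands": [
    {"hand": 5.6, "travel": [0.3, -3.5, -2], "twist": [0, 0, 0]},
    {"hand": 5.6, "travel": [0.3, -3.5, 0], "twist": [0, 0, 0]},
    {"hand": 5.6, "travel": [0.3, -3.5, 0], "twist": [0, 0, 0]},
    {"hand": 5.6, "travel": [0.3, -3.5, 0], "twist": [0, 0, 0]},
    {"hand": 5.6, "travel": [0.3, -3.5, 0], "twist": [0, 0, 0]}
  ]
}}

```text
time: 10.2
position: [0.4804, 0.1205, 0.2432]
tool_rot: [-0.086, 0.996, -0.001, -0.0]
ft_force: [0.7, -0.2, -2.2]
grip_width: 0.0592
grip_force: 25.0
```

Call:
{"name": "move_arm", "arguments": {
  "commands": [
    {"hand": 5.6, "travel": [0.3, -3.5, 0], "twist": [0, 0, 0]},
    {"hand": 5.6, "travel": [0.3, -3.5, 0], "twist": [0, 0, 0]},
    {"hand": 5.6, "travel": [0.3, -3, 0], "twist": [0, 0, 0]},
    {"hand": 5.6, "travel": [0.3, -3.1, 0], "twist": [0, 0, 0]},
    {"hand": 5.6, "travel": [0, 0, 0], "twist": [0, 0, 0]}
  ]
}}

```text
time: 10.62
position: [0.4925, -0.0141, 0.2431]
tool_rot: [-0.083, 0.997, -0.002, 0.0]
ft_force: [0.2, 0.1, -1.9]
grip_width: 0.0589
grip_force: 25.0
```

Call:
{"name": "move_arm", "arguments": {
  "commands": [
    {"hand": 5.6, "travel": [0, 0, 0], "twist": [0, 0, 0]}
  ]
}}

```text
time: 10.7
position: [0.4914, -0.0104, 0.2428]
tool_rot: [-0.084, 0.996, -0.0, -0.001]
ft_force: [0.4, 1.5, -1.6]
grip_width: 0.059
grip_force: 25.0
```

```bash
python3 - <<'E'
from plan import *
import pickle
o=robot.get_obs();p=o["position"];print(o["time"],p,o["q"].round(4).tolist(),o["grip_width"],R.from_quat(o["tool_rot"]).as_euler("ZYX",degrees=True))
w=cam("wrist");cv2.imwrite("pics/w4.png",w["img"])
c=np.array([.53,-.0025,0]);Rb=R.from_euler('z',9.8,degrees=True)
print("in box",Rb.inv().apply(p-c))
for q in ([-.083,.093,.105],[-.083,-.093,.105],[-.075,.085,.105],[-.075,-.085,.105]): print(q,proj(w,c+Rb.apply(q)).round(0))
E
```

```text
10.7 [ 0.49138155 -0.01035328  0.2428298 ] [-0.2485, 0.3406, 1.752, -0.0007, 1.05, -1.9867] 0.059017530220341674 [-1.70387492e+02 -6.60139988e-02 -1.79989921e+02]
in box [-0.03939163 -0.00116546  0.2428298 ]
[-0.083, 0.093, 0.105] [370. 137.]
[-0.083, -0.093, 0.105] [145. 138.]
[-0.075, 0.085, 0.105] [360. 147.]
[-0.075, -0.085, 0.105] [155. 148.]
```

View pics/w4.png

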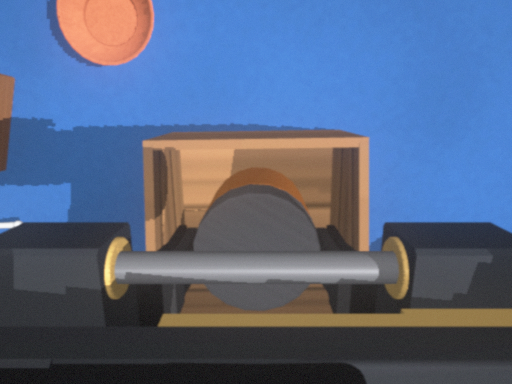

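The wrist view shows the jar lid spanning columns 193–320 with its centre near (257,247), and the box's front corners at (145,140) and (368,140).

```bash
python3 - <<'E'
from plan import *
w=cam("wrist");p=robot.get_obs()["position"]
c=np.array([.53,-.0025,0]);Rb=R.from_euler('z',9.8,degrees=True)
print(p)
for u,v in((193,245),(320,245),(257,183),(257,310)): print(Rb.inv().apply(onz(w,u,v,p[2])-c).round(4))
for u,v in((145,136),(369,136)): print(Rb.inv().apply(onz(w,u,v,.105)-c).round(4))
E
```

```text
[ 0.4910498  -0.00831897  0.24268746]
[-0.0452 -0.0293  0.2427]
[-0.0451  0.0296  0.2427]
[-0.0745  0.0004  0.2427]
[-0.0112  0.0003  0.2427]
[-0.0845 -0.0912  0.105 ]
[-0.0841  0.093   0.105 ]
```

Call:
{"name": "move_arm", "arguments": {
  "commands": [
    {"hand": 5.6, "travel": [-0.4, 0, 2], "twist": [0, 0, 0]},
    {"hand": 5.6, "travel": [0, 0, 4], "twist": [0, 0, 0]},
    {"hand": 5.6, "travel": [0, 0, 4], "twist": [0, 0, 0]},
    {"hand": 5.6, "travel": [0, 0, 3.5], "twist": [0, 0, 0]},
    {"hand": 5.6, "travel": [0, 0, 1.6], "twist": [0, 0, 0]}
  ]
}}

```text
time: 11.22
position: [0.493, -0.0059, 0.0883]
tool_rot: [-0.087, 0.996, 0.001, -0.003]
ft_force: [-1.5, 0.2, -2.2]
grip_width: 0.0589
grip_force: 25.0
```

Call:
{"name": "move_arm", "arguments": {
  "commands": [
    {"hand": 5.6, "travel": [0, 0, 0.7], "twist": [0, 0, 0]},
    {"hand": 5.6, "travel": [0, 0, 0.3], "twist": [0, 0, 0]},
    {"hand": 5.6, "travel": [0, 0, 0.2], "twist": [0, 0, 0]},
    {"hand": 5.6, "travel": [0, 0, 0], "twist": [0, 0, 0]},
    {"hand": 5.6, "travel": [0, 0, 0], "twist": [0, 0, 0]}
  ]
}}

```text
time: 11.63
position: [0.497, -0.008, 0.081]
tool_rot: [-0.086, 0.996, -0.0, 0.001]
ft_force: [-0.3, 0.8, -2.1]
grip_width: 0.059
grip_force: 25.0
```

Call:
{"name": "move_arm", "arguments": {
  "commands": [
    {"hand": 5.6, "travel": [0, 0, 0.3], "twist": [0, 0, 0]},
    {"hand": 5.6, "travel": [0, 0, 0.2], "twist": [0, 0, 0]},
    {"hand": 5.6, "travel": [0, 0, 0.1], "twist": [0, 0, 0]},
    {"hand": 5.6, "travel": [0, 0, 0], "twist": [0, 0, 0]}
  ]
}}

```text
time: 11.97
position: [0.4962, -0.0082, 0.0741]
tool_rot: [-0.085, 0.996, -0.0, 0.0]
ft_force: [0.3, -0.1, -0.2]
grip_width: 0.0593
grip_force: 25.0
```

Call:
{"name": "move_arm", "arguments": {
  "commands": [
    {"hand": 5.6, "travel": [0, 0, 0.1], "twist": [0, 0, 0]},
    {"hand": 5.6, "travel": [0, 0, 0], "twist": [0, 0, 0]}
  ]
}}

```text
time: 12.13
position: [0.4963, -0.008, 0.074]
tool_rot: [-0.085, 0.996, -0.0, 0.001]
ft_force: [-1.7, 0.6, 8.0]
grip_width: 0.0592
grip_force: 25.0
```

Call:
{"name": "move_arm", "arguments": {
  "commands": [
    {"hand": 7.5, "travel": [0, 0, 0], "twist": [0, 0, 0]},
    {"hand": 7.5, "travel": [0, 0, 0], "twist": [0, 0, 0]},
    {"hand": 7.5, "travel": [0, 0, 0], "twist": [0, 0, 0]},
    {"hand": 7.5, "travel": [0, 0, 0], "twist": [0, 0, 0]}
  ]
}}

```text
time: 12.47
position: [0.4961, -0.0081, 0.0728]
tool_rot: [-0.085, 0.996, -0.0, 0.0]
ft_force: [-0.3, 0.3, -0.1]
grip_width: 0.0731
grip_force: 0.0
```

Call:
{"name": "move_arm", "arguments": {
  "commands": [
    {"hand": 7.5, "travel": [0, 0, -2], "twist": [0, 0, 0]},
    {"hand": 7.5, "travel": [0, 0, -3], "twist": [0, 0, 0]},
    {"hand": 7.5, "travel": [0, 0, -4], "twist": [0, 0, 0]},
    {"hand": 7.5, "travel": [0, 0, -4], "twist": [0, 0, 0]},
    {"hand": 7.5, "travel": [0, 0, -3], "twist": [0, 0, 0]}
  ]
}}

```text
time: 12.88
position: [0.4965, -0.0082, 0.2355]
tool_rot: [-0.085, 0.996, -0.0, 0.001]
ft_force: [0.6, -0.6, -0.0]
grip_width: 0.075
grip_force: 0.0
```

```bash
python3 - <<'E'
from plan import *
from scipy.optimize import least_squares
D=[(.5285,1.4339,1.1814,.1743,-.5994,.2356),(.3491,1.7119,1.0813,.4605,.2076,.2502),(.6202,1.8566,.6623,.4609,.2103,.0826),(.3932,1.5247,1.2274,.5648,.0034,.2853),(.4534,1.5371,1.15,.4602,.3531,.2475),(.3406,1.752,1.05,.4914,-.0104,.2428)]
D=np.array(D)
def fk(x,a,b,c):
    h,L1,L2,L3,r0=x; A=a;B=a+b;C=a+b+c
    return r0+L1*np.sin(A)+L2*np.sin(B)+L3*np.sin(C),h+L1*np.cos(A)+L2*np.cos(B)+L3*np.cos(C)
def res(y):
    r,z=fk(y[:5],D[:,0],D[:,1],D[:,2]);return np.r_[r-np.sqrt(D[:,3]**2+D[:,4]**2-y[5]**2),z-D[:,5],(y[4]-0)*.1]
s=least_squares(res,[.3,.44,.44,.28,0,.111]);y=s.x;print(y.round(4),np.abs(s.fun).max())
lo=[-.75,.22,0];hi=[2.2,2.44,2.65]
ring=np.array([.4275,-.023])
for gx in(.005,-.03):
  dist=.082-gx
  for pit in(0,15,30,45):
    for de in(0,15,30):
      th=np.radians(9.8+de);ph=np.radians(pit)
      T=ring-np.array([np.cos(th),np.sin(th)])*dist*np.cos(ph);z=.107+dist*np.sin(ph)-.005
      r=np.sqrt(T@T-.111**2)
      # tool dir angle from vertical-up: pi -> down; pitched back => pi+ph
      f=lambda q:[*(np.array(fk(y[:5],*q))-[r,z]),(q.sum()-np.pi-ph)*.3]
      t=least_squares(f,[0,2.2,1.2],bounds=(lo,hi));print(gx,pit,de,T.round(3),np.linalg.norm(T).round(3),"err mm",(np.linalg.norm(t.fun)*1000).round(1),t.x.round(2))
o=robot.get_obs();print(o["time"],o["position"])
E
```

```text
[-3.1791e+00  4.8830e-01  3.6740e-01 -3.1418e+00  1.8100e-02 -3.0000e-03] 0.015997186170057742
0.005 0 0 [ 0.352 -0.036] 0.353 err mm 0.0 [0.31 2.35 0.48]
0.005 0 15 [ 0.358 -0.055] 0.362 err mm 0.0 [0.32 2.33 0.49]
0.005 0 30 [ 0.368 -0.072] 0.375 err mm 0.0 [0.34 2.3  0.51]
0.005 15 0 [ 0.354 -0.036] 0.356 err mm 73.5 [0.17 2.44 0.55]
0.005 15 15 [ 0.36  -0.054] 0.364 err mm 72.6 [0.17 2.44 0.55]
0.005 15 30 [ 0.37  -0.071] 0.377 err mm 71.3 [0.17 2.44 0.56]
0.005 30 0 [ 0.362 -0.034] 0.363 err mm 149.5 [0.07 2.44 0.66]
0.005 30 15 [ 0.367 -0.051] 0.37 err mm 148.8 [0.07 2.44 0.66]
0.005 30 30 [ 0.376 -0.066] 0.382 err mm 147.6 [0.07 2.44 0.67]
0.005 45 0 [ 0.374 -0.032] 0.375 err mm 224.9 [-0.04  2.44  0.79]
0.005 45 15 [ 0.378 -0.046] 0.381 err mm 224.3 [-0.05  2.44  0.79]
0.005 45 30 [ 0.386 -0.058] 0.39 err mm 223.3 [-0.05  2.44  0.8 ]
-0.03 0 0 [ 0.317 -0.042] 0.32 err mm 0.1 [0.26 2.44 0.44]
-0.03 0 15 [ 0.326 -0.07 ] 0.333 err mm 0.0 [0.28 2.41 0.45]
-0.03 0 30 [ 0.341 -0.095] 0.354 err mm 0.0 [0.31 2.35 0.48]
-0.03 15 0 [ 0.321 -0.041] 0.324 err mm 76.2 [0.14 2.44 0.57]
-0.03 15 15 [ 0.329 -0.068] 0.336 err mm 74.9 [0.14 2.44 0.58]
-0.03 15 30 [ 0.344 -0.092] 0.357 err mm 72.9 [0.14 2.44 0.59]
-0.03 30 0 [ 0.332 -0.04 ] 0.334 err mm 151.1 [-0.01  2.44  0.73]
-0.03 30 15 [ 0.339 -0.064] 0.345 err mm 149.9 [-0.01  2.44  0.74]
-0.03 30 30 [ 0.353 -0.085] 0.363 err mm 148.1 [-0.01  2.44  0.75]
-0.03 45 0 [ 0.349 -0.036] 0.351 err mm 224.6 [-0.21  2.44  0.96]
-0.03 45 15 [ 0.356 -0.056] 0.36 err mm 223.7 [-0.21  2.44  0.96]
-0.03 45 30 [ 0.367 -0.074] 0.374 err mm 222.2 [-0.22  2.44  0.98]
12.8833 [ 0.496539   -0.00820493  0.23548715]<stdin>:9: RuntimeWarning: invalid value encountered in sqrt
```

Call:
{"name": "move_arm", "arguments": {
  "commands": [
    {"hand": 7.5, "travel": [-0.5, -3, 0], "twist": [0, 0, 7]},
    {"hand": 7.5, "travel": [-0.5, -3.5, 0], "twist": [0, 0, 7]},
    {"hand": 7.5, "travel": [0, -3.5, 0], "twist": [0, 7, 0]},
    {"hand": 7.5, "travel": [0, -3.5, 0], "twist": [0, 7, 0]},
    {"hand": 7.5, "travel": [0, -2, 0], "twist": [0, 7, 0]}
  ]
}}

```text
time: 13.3
position: [0.5061, -0.1651, 0.234]
tool_rot: [0.038, 0.982, 0.006, -0.184]
ft_force: [-0.4, -0.3, -0.6]
grip_width: 0.0745
grip_force: 0.0
```

Call:
{"name": "move_arm", "arguments": {
  "commands": [
    {"hand": 7.5, "travel": [0, 0, 0], "twist": [0, 0, 0]},
    {"hand": 7.5, "travel": [0, 0, 0], "twist": [0, 0, 0]}
  ]
}}

```text
time: 13.47
position: [0.5067, -0.1623, 0.2308]
tool_rot: [0.037, 0.982, 0.008, -0.183]
ft_force: [-0.6, -0.3, 0.1]
grip_width: 0.0753
grip_force: 0.0
```

```bash
cat > kin.py <<'E'
import numpy as np
from scipy.spatial.transform import Rotation as R
from scipy.optimize import least_squares
LO=np.array([-3.08,-.75,.22,-1.43,0,-2.85]);HI=np.array([3.08,2.2,2.44,4.57,2.65,2.85])
# chain: q1 about z; q2,q3 pitch (in plane y-axis), q4 roll about forearm, q5 pitch, q6 about tool z; lateral d
def fk(x,q):
    h,L1,L2,L3,r0,e,d=x
    Rz=R.from_euler('z',q[0]);A=Rz*R.from_euler('y',q[1]);B=A*R.from_euler('y',q[2]);C=B*R.from_euler('z',q[3])*R.from_euler('y',q[4]);
    T=C*R.from_euler('z',q[5]+S6)
    p=np.array([0,0,h])+Rz.apply([r0,d,0])+A.apply([0,0,L1])+B.apply([e,0,L2])+C.apply([0,0,L3])
    return p,T
S6=-np.pi/2
E
python3 - <<'E'
from plan import *
import kin,json
from kin import *
o=robot.get_obs();print(o["time"],o["position"],o["q"].round(4).tolist(),o["tool_rot"].round(4).tolist())
for s in(-np.pi/2,np.pi/2,0):
    kin.S6=s;print(s,(kin.fk([0]*7,o["q"])[1].inv()*R.from_quat(o["tool_rot"])).as_rotvec())
D=[([-1.4665,.5285,1.4339,0,1.1814,-.1785],(.1743,-.5994,.2356)),([.2022,.3491,1.7119,0,1.0813,-1.5411],(.4605,.2076,.2502)),([.2067,.6202,1.8566,.001,.6623,-1.5356],(.4609,.2103,.0826)),([-.1921,.3932,1.5247,.0007,1.2274,-1.9324],(.5648,.0034,.2853)),([.4601,.4534,1.5371,.0038,1.15,-1.2894],(.4602,.3531,.2475)),([-.2485,.3406,1.752,-.0007,1.05,-1.9867],(.4914,-.0104,.2428)),(o["q"].tolist(),tuple(o["position"]))]
f=lambda x:np.concatenate([fk(x,q)[0]-p for q,p in D]+[[x[4]*.01]])
s=least_squares(f,[.3,.44,.44,.28,0,0,.11]);print(s.x.round(4),np.abs(s.fun).max())
json.dump(s.x.tolist(),open("kin.json","w"))
E
```

```text
13.4667 [ 0.50668428 -0.16228021  0.23082694] [-0.4479, 0.5681, 1.433, -0.1307, 1.4864, -1.9098] [0.0369, 0.9824, 0.0075, -0.1828]
-1.5707963267948966 [ 8.71967125e-17 -3.70586028e-16  3.14159265e+00]
1.5707963267948966 [-2.35922393e-16 -4.36933476e-17 -2.59341160e-16]
0 [-1.23314773e-16 -2.46629547e-16  1.57079633e+00]
[2.744e-01 5.876e-01 3.917e-01 2.913e-01 2.000e-04 1.141e-01 1.110e-01] 8.474632248578473e-05
```

```bash
sed -i 's/^S6=.*/S6=np.pi\/2/' kin.py; cat >> kin.py <<'E'
import json
X=json.load(open("kin.json"))
def ik(p,T,q0):
    f=lambda q:np.r_[fk(X,q)[0]-p,(fk(X,q)[1].inv()*T).as_rotvec()*.3]
    s=least_squares(f,np.clip(q0,LO+1e-3,HI-1e-3),bounds=(LO,HI));return s.x,np.linalg.norm(s.fun)
E
cat > lid.py <<'E'
from plan import *
from kin import *
C=np.array([.53,-.0025,0]);BY=9.8;Rb=R.from_euler('z',BY,degrees=True)
def ring(q):
    a=q-.2;return C+Rb.apply([.093-.201*np.cos(a)+.007*np.sin(a),0,.14+.201*np.sin(a)+.007*np.cos(a)])
def tool(hook,de,pitch,gx,dz=.005):
    T=down(BY+de+180,pitch); return hook-T.apply([-(.082-gx),.019,dz]),T
E
python3 - <<'E'
from lid import *
q0=np.array([-.35,.3,1.9,0,.9,-1.9])
for gx in(0,-.03):
  for pit in(0,20,35,50):
    for de in(0,15,30):
      out=[]
      q=q0
      for lq in(2.05,1.2,.6,.25,0):
        p,T=tool(ring(lq)-[0,0,.008 if lq<1 else 0],de,pit,gx);q,e=ik(p,T,q);out.append(round(e*1000,1))
      print(gx,pit,de,out,q.round(2),p.round(3))
E
```

```text
0 0 0 [np.float64(0.0), np.float64(0.0), np.float64(0.0), np.float64(0.0), np.float64(0.0)] [-0.47  0.47  2.22 -0.    0.45 -2.21] [ 0.349 -0.053  0.104]
0 0 15 [np.float64(0.0), np.float64(0.0), np.float64(0.0), np.float64(0.0), np.float64(0.0)] [-0.51  0.48  2.19 -0.    0.48 -2.51] [ 0.36  -0.072  0.104]
0 0 30 [np.float64(0.0), np.float64(0.0), np.float64(0.0), np.float64(0.0), np.float64(0.0)] [-0.52  0.49  2.14 -0.    0.51 -2.79] [ 0.375 -0.088  0.104]
0 20 0 [np.float64(0.0), np.float64(0.0), np.float64(0.0), np.float64(0.0), np.float64(0.0)] [-0.32  0.52  1.96 -0.2   0.98 -1.93] [ 0.355 -0.052  0.132]
0 20 15 [np.float64(0.0), np.float64(0.0), np.float64(0.0), np.float64(0.0), np.float64(0.0)] [-0.31  0.52  1.96 -0.29  0.95 -2.11] [ 0.366 -0.069  0.132]
0 20 30 [np.float64(0.0), np.float64(0.0), np.float64(0.0), np.float64(0.0), np.float64(0.0)] [-0.29  0.52  1.96 -0.37  0.9  -2.29] [ 0.38  -0.083  0.132]
0 35 0 [np.float64(0.0), np.float64(0.0), np.float64(0.0), np.float64(0.0), np.float64(0.0)] [-0.25  0.61  1.79 -0.25  1.32 -1.86] [ 0.366 -0.05   0.15 ]
0 35 15 [np.float64(0
[... 1953 characters left out ...]
.0)] [-0.23  0.56  1.84 -0.38  1.27 -2.02] [ 0.353 -0.075  0.167]
-0.03 35 30 [np.float64(0.0), np.float64(0.0), np.float64(0.0), np.float64(0.0), np.float64(0.0)] [-0.19  0.56  1.86 -0.5   1.19 -2.16] [ 0.37  -0.092  0.167]
-0.03 50 0 [np.float64(0.0), np.float64(0.0), np.float64(0.0), np.float64(0.0), np.float64(0.0)] [-0.21  0.68  1.66 -0.29  1.63 -1.84] [ 0.362 -0.051  0.188]
-0.03 50 15 [np.float64(0.0), np.float64(0.0), np.float64(0.0), np.float64(0.0), np.float64(0.0)] [-0.15  0.68  1.68 -0.43  1.57 -1.97] [ 0.372 -0.066  0.188]
-0.03 50 30 [np.float64(0.0), np.float64(0.0), np.float64(0.0), np.float64(0.0), np.float64(0.0)] [-0.08  0.66  1.72 -0.57  1.48 -2.08] [ 0.386 -0.079  0.188]
```

```bash
python3 - <<'E'
from plan import *
print(plan([([.505,-.296,.235],down(174))],6,step=.04,rot=7))
E
```

```text
[{h: 6, t: [-0.2, -3.3, -0.2], w: [-0.1, -5.3, 0.4]}, {h: 6, t: [-0.2, -3.3, -0.2], w: [0, -5.3, 0.4]}, {h: 6, t: [-0.2, -3.4, -0.1], w: [-0.1, -5.2, 0.4]}, {h: 6, t: [-0.25, -3.34, -0.13], w: [0, -5.3, 0.5]}]
(array([ 0.50501059, -0.29602647,  0.23500108]), Rotation.from_matrix(array([[-9.94477356e-01,  1.04951032e-01,  2.62958501e-04],
                            [ 1.04950893e-01,  9.94477282e-01, -4.96527761e-04],
                            [-3.13617356e-04, -4.66187885e-04, -9.99999842e-01]])))
```

Call:
{"name": "move_arm", "arguments": {
  "commands": [
    {"hand": 6, "travel": [-0.2, -3.3, -0.2], "twist": [0, -5.3, 0.4]},
    {"hand": 6, "travel": [-0.2, -3.3, -0.2], "twist": [0, -5.3, 0.4]},
    {"hand": 6, "travel": [-0.2, -3.4, -0.1], "twist": [-0.1, -5.2, 0.4]},
    {"hand": 6, "travel": [-0.2, -3.3, -0.1], "twist": [-0.1, -5.3, 0.5]},
    {"hand": 6, "travel": [0, 0, 0], "twist": [0, 0, 0]}
  ]
}}

```text
time: 13.88
position: [0.5017, -0.2988, 0.2385]
tool_rot: [0.054, 0.999, -0.003, 0.003]
ft_force: [-0.1, -0.3, -0.4]
grip_width: 0.0606
grip_force: 0.0
```

Call:
{"name": "move_arm", "arguments": {
  "commands": [
    {"hand": 6, "travel": [0, 0, 0], "twist": [0, 0, 0]},
    {"hand": 6, "travel": [0, 0, 0], "twist": [0, 0, 0]}
  ]
}}

```text
time: 14.05
position: [0.5036, -0.2929, 0.2374]
tool_rot: [0.051, 0.999, -0.0, 0.001]
ft_force: [1.6, -0.4, 0.5]
grip_width: 0.0603
grip_force: 0.0
```

```bash
python3 - <<'E'
from plan import *
o=robot.get_obs();print(o["time"],o["position"],R.from_quat(o["tool_rot"]).as_euler("ZYX",degrees=True))
w=cam("wrist");cv2.imwrite("pics/w5.png",w["img"])
h=cv2.cvtColor(w["img"],cv2.COLOR_BGR2HSV);H,S,V=[h[:,:,i].astype(int) for i in range(3)]
m=((H<25)&(S>100)&(V>90)).astype(np.uint8);m[235:]=0
n,l,st,c=cv2.connectedComponentsWithStats(m)
for i in range(1,n):
    if st[i][4]>300:
        r=cv2.minAreaRect(np.argwhere(l==i)[:,::-1].astype(np.float32));P=np.array([onz(w,*q,.026) for q in cv2.boxPoints(r)])
        print(st[i],c[i],r);print(P.round(4))
for q in([.519,-.300,.026],[.4347,-.2915,.026],[.5971,-.2681,.013]):print(proj(w,np.array(q)))
s=cam("side");cv2.imwrite("pics/s5.png",s["img"])
E
```

```text
14.05 [ 0.50362229 -0.29292955  0.23737249] [ 1.74118440e+02  7.44110362e-02 -1.79973604e+02]
[ 307    0   97   68 5463] [354.05070474  29.13216182] ((355.0, 33.5), (67.0, 96.0), 90.0)
[[ 0.3443 -0.2285  0.026 ]
 [ 0.3536 -0.1386  0.026 ]
 [ 0.4134 -0.1384  0.026 ]
 [ 0.4037 -0.2324  0.026 ]]
[ 240  109   20   97 1841] [249.78164041 156.6827811 ] ((249.5, 157.0), (96.0, 19.0), 90.0)
[[ 0.4367 -0.3026  0.026 ]
 [ 0.4387 -0.2835  0.026 ]
 [ 0.5393 -0.2937  0.026 ]
 [ 0.5372 -0.3142  0.026 ]]
[ 480  111   32  121 1991] [499.71471622 158.41084882] ((495.5, 171.0), (120.0, 31.0), 90.0)
[[ 0.4637 -0.0606  0.026 ]
 [ 0.4669 -0.0293  0.026 ]
 [ 0.5978 -0.019   0.026 ]
 [ 0.5943 -0.0532  0.026 ]]
[251.22282493 187.46704204]
[250.70911742 105.79317364]
[285.8261556  247.32731177]
```

View pics/w5.png

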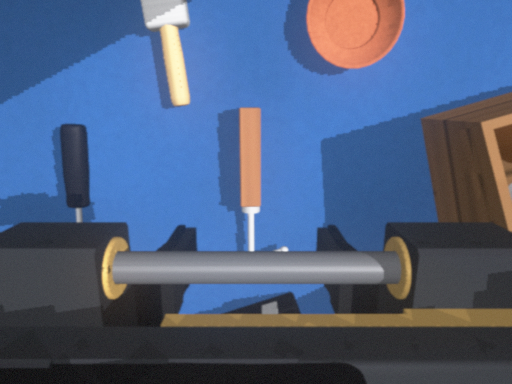

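The wrist view shows the pole handle at columns 240–260, rows 109–206, centred at about (0.488, -0.299), with the rod below it. It agrees with the top view. Going down to grip it at its balance point.

Call:
{"name": "move_arm", "arguments": {
  "commands": [
    {"hand": 5, "travel": [-0.9, -0.3, 4], "twist": [0, 0, 0]},
    {"hand": 5, "travel": [-0.8, -0.4, 4], "twist": [0, 0, 0]},
    {"hand": 5, "travel": [0, 0, 4], "twist": [0, 0, 0]},
    {"hand": 5, "travel": [0, 0, 4], "twist": [0, 0, 0]},
    {"hand": 5, "travel": [0, 0, 2.5], "twist": [0, 0, 0]}
  ]
}}

```text
time: 14.57
position: [0.5201, -0.3002, 0.0481]
tool_rot: [0.05, 0.999, 0.001, -0.001]
ft_force: [-0.1, 1.1, -0.3]
grip_width: 0.0502
grip_force: 0.0
```

Call:
{"name": "move_arm", "arguments": {
  "commands": [
    {"hand": 5, "travel": [0, 0, 1.5], "twist": [0, 0, 0]},
    {"hand": 5, "travel": [0, 0, 0.8], "twist": [0, 0, 0]},
    {"hand": 5, "travel": [0, 0, 0], "twist": [0, 0, 0]},
    {"hand": 5, "travel": [0, 0, 0], "twist": [0, 0, 0]}
  ]
}}

```text
time: 14.9
position: [0.5216, -0.3028, 0.0293]
tool_rot: [0.05, 0.999, -0.001, 0.001]
ft_force: [0.4, -0.0, -0.3]
grip_width: 0.0498
grip_force: 0.0
```

```bash
python3 - <<'E'
from plan import *
o=robot.get_obs();print(o["time"],o["position"],R.from_quat(o["tool_rot"]).as_euler("ZYX",degrees=True))
Q=R.from_quat(o["tool_rot"]);print(Q.inv().apply(np.array([.520,-.302,.018])-o["position"])*100)
E
```

```text
14.9 [ 0.52162227 -0.30279931  0.02928953] [ 1.74217853e+02  1.13650958e-01 -1.79902365e+02]
[0.17169384 0.06510315 1.12850558]
```

Call:
{"name": "move_arm", "arguments": {
  "commands": [
    {"hand": 5, "travel": [0.2, 0, 0.7], "twist": [0, 0, 0]},
    {"hand": 5, "travel": [0, 0.1, 0.4], "twist": [0, 0, 0]},
    {"hand": 5, "travel": [0, 0, 0], "twist": [0, 0, 0]},
    {"hand": 1.8, "travel": [0, 0, 0], "twist": [0, 0, 0]},
    {"hand": 1.8, "travel": [0, 0, 0], "twist": [0, 0, 0]}
  ],
  "force": 50
}}

```text
time: 15.32
position: [0.5192, -0.3027, 0.0186]
tool_rot: [0.051, 0.999, -0.001, 0.001]
ft_force: [0.4, -0.2, 0.2]
grip_width: 0.043
grip_force: 0.0
```

Call:
{"name": "move_arm", "arguments": {
  "commands": [
    {"hand": 1.8, "travel": [0, 0, 0], "twist": [0, 0, 0]},
    {"hand": 1.8, "travel": [0, 0, 0], "twist": [0, 0, 0]},
    {"hand": 1.8, "travel": [0, 0, 0], "twist": [0, 0, 0]},
    {"hand": 1.8, "travel": [0, 0, 0], "twist": [0, 0, 0]},
    {"hand": 1.8, "travel": [0, 0, 0], "twist": [0, 0, 0]}
  ]
}}

```text
time: 15.73
position: [0.519, -0.3023, 0.0183]
tool_rot: [0.051, 0.999, -0.001, 0.001]
ft_force: [0.6, 0.5, 1.8]
grip_width: 0.0217
grip_force: 50.0
```

```bash
python3 - <<'E'
from lid import *
o=robot.get_obs();print(o["time"],o["position"],R.from_quat(o["tool_rot"]).as_euler("ZYX",degrees=True),o["grip_width"],o["grip_force"],o["ft_force"])
p0,T0=o["position"],R.from_quat(o["tool_rot"])
print("hook",[T0.apply([-.082,.019,.005])+p0])
rg=ring(2.055);print("ring",rg)
pre=rg+Rb.apply([0,-.045,0])+[0,0,.002]
p,T=tool(pre,3,0,0.0,p0[2]-.013)
print("pre tool",p)
print(plan([([.50,-.30,.20],T0),(p+Rb.apply([-.03,0,0]),T),(p,T,.02)],1.8,step=.036,rot=6))
E
```

```text
15.7333 [ 0.51903283 -0.30225087  0.01827316] [ 1.74108753e+02  1.10369861e-01 -1.79921811e+02] 0.021681815263917045 49.984142538160086 [0.5780578  0.46188203 1.80161162]
hook [array([ 0.6025587 , -0.29177553,  0.01340521])]
ring [0.68380071 0.024066   0.33097418]
pre tool [ 0.61570731 -0.05697217  0.33824735]
[{h: 1.8, t: [0.3, 0.0, -3.0], w: [0.0, 0.0, 0.0]}, {h: 1.8, t: [0.3, 0.0, -3.0], w: [0.0, 0.0, 0.0]}, {h: 1.8, t: [0.3, 0.0, -3.0], w: [0.0, 0.0, 0.0]}, {h: 1.8, t: [0.3, 0.0, -3.1], w: [0.0, 0.0, 0.0]}, {h: 1.8, t: [0.3, 0.0, -3.0], w: [0.0, 0.0, 0.0]}]
[{h: 1.8, t: [0.38, 0.0, -3.08], w: [0.0, 0.0, 0.0]}, {h: 1.8, t: [-0.7, 2.7, -1.5], w: [0, 0.0, -2.1]}, {h: 1.8, t: [-0.8, 2.7, -1.5], w: [0, 0.0, -2.1]}, {h: 1.8, t: [-0.9, 2.7, -1.5], w: [0, 0.0, -2.1]}, {h: 1.8, t: [-1.0, 2.6, -1.6], w: [0, 0.0, -2.1]}]
[{h: 1.8, t: [-1.1, 2.6, -1.5], w: [0, 0.0, -2.1]}, {h: 1.8, t: [-1.1, 2.6, -1.6], w: [0, 0.0, -2.0]}, {h: 1.8, t: [-1.2, 2.5, -1.5], w: [0, 0.0, -2.1]}, {h: 1.8, t: [-1.4, 2.5, -1.6], w: [-0.1, 0.0, -2.0]}, {h: 1.8, t: [-1.41, 2.39, -1.54], w: [0, 0.1, -2.1]}]
[{h: 1.8, t: [-1.5, -0.1, 0.0], w: [0, 0, 0.0]}, {h: 1.8, t: [-1.5, -0.06, 0.0], w: [0, 0, 0.0]}]
(array([ 0.61572236, -0.05700849,  0.33825415]), Rotation.from_matrix(array([[-9.75115495e-01, -2.21697363e-01, -2.26849465e-04],
                            [-2.21697322e-01,  9.75115512e-01, -1.90585937e-04],
                            [ 2.63456831e-04, -1.35551382e-04, -9.99999956e-01]])))
```

```bash
python3 - <<'E'
from lid import *
o=robot.get_obs();p0,T0=o["position"],R.from_quat(o["tool_rot"])
rg=ring(2.055)
pre=rg+Rb.apply([0,-.045,0])+[0,0,.002]
p,T=tool(pre,3,0,0.0,p0[2]-.013)
print(plan([([.519,-.30,.338],T0,.04),(p+Rb.apply([-.03,0,0]),T)],1.8,step=.036,rot=6)[0])
E
```

```text
[{h: 1.8, t: [0, 0.0, -4.0], w: [0.0, 0.0, 0.0]}, {h: 1.8, t: [0, 0.0, -4.0], w: [0.0, 0.0, 0.0]}, {h: 1.8, t: [0, 0.0, -4.0], w: [0.0, 0.0, 0.0]}, {h: 1.8, t: [0, 0.0, -4.0], w: [0.0, 0.0, 0.0]}, {h: 1.8, t: [0, 0.0, -4.0], w: [0.0, 0.0, 0.0]}]
[{h: 1.8, t: [0, 0.1, -4.0], w: [0.0, 0.0, 0.0]}, {h: 1.8, t: [0, 0.0, -4.0], w: [0.0, 0.0, 0.0]}, {h: 1.8, t: [-0.04, 0.08, -3.97], w: [0.0, 0.0, 0.0]}, {h: 1.8, t: [-0.6, 3.5, -0.0], w: [0, 0.0, -2.7]}, {h: 1.8, t: [-0.8, 3.4, -0.0], w: [0, 0.0, -2.7]}]
[{h: 1.8, t: [-0.9, 3.4, -0.0], w: [0, 0.0, -2.7]}, {h: 1.8, t: [-1.1, 3.4, -0.0], w: [0, 0.0, -2.6]}, {h: 1.8, t: [-1.2, 3.3, -0.0], w: [0, 0.0, -2.7]}, {h: 1.8, t: [-1.4, 3.2, -0.0], w: [-0.1, 0.0, -2.6]}, {h: 1.8, t: [-1.57, 3.22, -0.05], w: [0, 0.1, -2.7]}]
[ 0.58615532 -0.06208243  0.33827657]
```

Call:
{"name": "move_arm", "arguments": {
  "commands": [
    {"hand": 1.8, "travel": [0, 0, -2], "twist": [0, 0, 0]},
    {"hand": 1.8, "travel": [0, 0, -4], "twist": [0, 0, 0]},
    {"hand": 1.8, "travel": [0, 0, -4], "twist": [0, 0, 0]},
    {"hand": 1.8, "travel": [0, 0, -4], "twist": [0, 0, 0]},
    {"hand": 1.8, "travel": [0, 0, -4], "twist": [0, 0, 0]}
  ]
}}

```text
time: 16.15
position: [0.5181, -0.3017, 0.1994]
tool_rot: [0.051, 0.999, -0.001, 0.0]
ft_force: [1.0, -0.9, -1.3]
grip_width: 0.0215
grip_force: 50.0
```

Call:
{"name": "move_arm", "arguments": {
  "commands": [
    {"hand": 1.8, "travel": [0, 0, -4], "twist": [0, 0, 0]},
    {"hand": 1.8, "travel": [0, 0.1, -4], "twist": [0, 0, 0]},
    {"hand": 1.8, "travel": [0, 0.1, -4], "twist": [0, 0, 0]},
    {"hand": 1.8, "travel": [-0.6, 3.5, -2], "twist": [0, 0, -2.7]},
    {"hand": 1.8, "travel": [-0.8, 3.4, 0], "twist": [0, 0, -2.7]}
  ]
}}

```text
time: 16.57
position: [0.5403, -0.2346, 0.3443]
tool_rot: [0.005, 1.0, -0.005, 0.006]
ft_force: [0.5, 0.9, -1.6]
grip_width: 0.0217
grip_force: 50.0
```

Call:
{"name": "move_arm", "arguments": {
  "commands": [
    {"hand": 1.8, "travel": [-0.9, 3.4, 0], "twist": [0, 0, -2.7]},
    {"hand": 1.8, "travel": [-1.1, 3.4, 0], "twist": [0, 0, -2.6]},
    {"hand": 1.8, "travel": [-1.2, 3.3, 0], "twist": [0, 0, -2.7]},
    {"hand": 1.8, "travel": [-1.4, 3.2, 0], "twist": [0, 0, -2.6]},
    {"hand": 1.8, "travel": [-1.6, 3.2, 0], "twist": [0, 0, -2.7]}
  ]
}}

```text
time: 16.98
position: [0.5857, -0.0605, 0.3373]
tool_rot: [-0.113, 0.994, -0.001, 0.0]
ft_force: [-0.2, 0.0, -1.9]
grip_width: 0.0218
grip_force: 50.0
```

Call:
{"name": "move_arm", "arguments": {
  "commands": [
    {"hand": 1.8, "travel": [0, 0, 0], "twist": [0, 0, 0]},
    {"hand": 1.8, "travel": [0, 0, 0], "twist": [0, 0, 0]},
    {"hand": 1.8, "travel": [0, 0, 0], "twist": [0, 0, 0]}
  ]
}}

```text
time: 17.23
position: [0.5857, -0.0622, 0.3373]
tool_rot: [-0.112, 0.994, -0.001, 0.0]
ft_force: [0.3, -0.1, -1.6]
grip_width: 0.0216
grip_force: 50.0
```

```bash
python3 - <<'E'
from lid import *
import pickle
o=robot.get_obs();p0,T0=o["position"],R.from_quat(o["tool_rot"]);print(o["time"],p0,T0.as_euler("ZYX",degrees=True),o["grip_width"])
t=cam("top");s=cam("side");w=cam("wrist");pickle.dump((t,s,w,p0,o["tool_rot"]),open("c6.pkl","wb"))
print(proj(t,ring(2.055)),proj(s,ring(2.055)),proj(w,ring(2.055)))
hk=p0+T0.apply([-.082,.019,.005]);tp=p0+T0.apply([-.076,.038,.005]);print("hook",hk,proj(t,hk),proj(s,hk),proj(t,tp),proj(s,tp))
A=cv2.resize(s["img"][95:195,160:260],(500,500),interpolation=cv2.INTER_CUBIC);B=cv2.resize(t["img"][90:190,220:280],(300,500),interpolation=cv2.INTER_CUBIC)
cv2.imwrite("pics/w6.png",np.hstack([A,B]))
E
```

```text
17.2333 [ 0.58567338 -0.06216761  0.33733885] [-1.67153452e+02  4.85766063e-04 -1.79854763e+02] 0.021561121363583815
[246.56893716 121.4492359 ] [201.11622317 131.19400597] [368.44238785 438.76711188]
hook [ 0.66139924 -0.02542367  0.3322914 ] [268.13692326 130.97021398] [211.04231711 124.45297948] [260.65984018 135.32383498] [213.43177148 126.74296326]
```

View pics/w6.png

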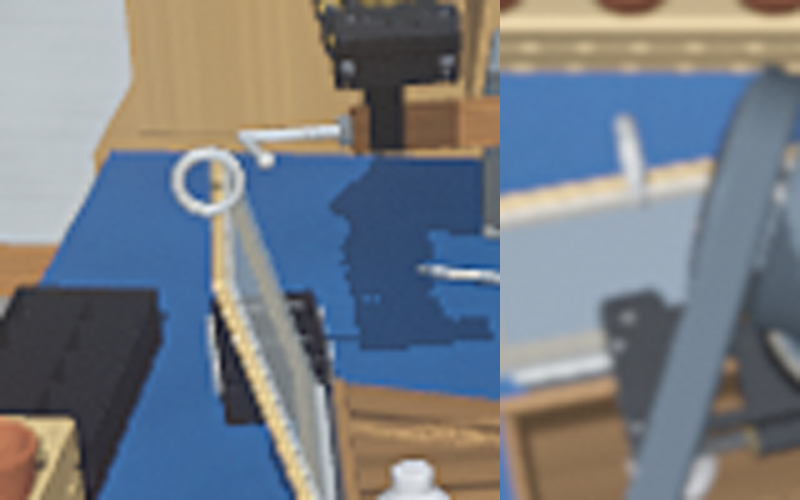

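The side crop shows the ring centre at (208,182) and the hook tip at (265,158). Both agree with my computed positions to within 1 px, so I'm inserting the hook sideways.

Call:
{"name": "move_arm", "arguments": {
  "commands": [
    {"hand": 1.8, "travel": [-2, 0, 0.1], "twist": [0, 0, 0]},
    {"hand": 1.8, "travel": [-1.5, 0, 0], "twist": [0, 0, 0]},
    {"hand": 1.8, "travel": [0, 0, 0], "twist": [0, 0, 0]},
    {"hand": 1.8, "travel": [0, 0, 0], "twist": [0, 0, 0]}
  ]
}}

```text
time: 17.72
position: [0.62, -0.0555, 0.3364]
tool_rot: [-0.111, 0.994, -0.001, 0.0]
ft_force: [0.2, -0.6, -0.7]
grip_width: 0.0212
grip_force: 50.0
```

Call:
{"name": "move_arm", "arguments": {
  "commands": [
    {"hand": 1.8, "travel": [0, 1, 0], "twist": [0, 0, 0]},
    {"hand": 1.8, "travel": [0, 1.2, 0], "twist": [0, 0, 0]},
    {"hand": 1.8, "travel": [0, 1.2, 0], "twist": [0, 0, 0]},
    {"hand": 1.8, "travel": [0, 0.9, 0], "twist": [0, 0, 0]},
    {"hand": 1.8, "travel": [0, 0, 0], "twist": [0, 0, 0]}
  ]
}}

```text
time: 18.13
position: [0.6095, -0.0096, 0.3371]
tool_rot: [-0.113, 0.994, -0.0, 0.001]
ft_force: [-0.0, -0.5, -0.9]
grip_width: 0.0216
grip_force: 50.0
```

```bash
python3 - <<'E'
from lid import *
o=robot.get_obs();p0,T0=o["position"],R.from_quat(o["tool_rot"]);print(o["time"],p0,T0.as_euler("ZYX",degrees=True),o["ft_force"])
s=cam("side");t=cam("top")
hk=p0+T0.apply([-.082,.019,.005]);print("hook-ring in box",Rb.inv().apply(hk-ring(2.055)))
A=cv2.resize(s["img"][95:165,165:265],(800,560),interpolation=cv2.INTER_CUBIC);cv2.imwrite("pics/w7.png",A)
# lid trajectory from here; hook target = ring with lead
pq=p0;Q=T0;off=p0-hk
rows=[]
for q in np.arange(1.95,-.001,-.075):
    a=q-.2;tan=Rb.apply([-np.sin(a),0,-np.cos(a)]) # closing direction
    g=ring(q)+tan*.010+off
    d=Q.inv().apply(g-pq)*100;d=np.round(d,1);rows.append((round(q,3),d.tolist()));pq=pq+Q.apply(d/100)
print(rows)
E
```

```text
18.1333 [ 0.6094572  -0.00960838  0.3370862 ] [-1.67031287e+02  5.79061986e-02 -1.79946776e+02] [-0.02668823 -0.5128279  -0.86008183]
hook-ring in box [0.00183928 0.00297021 0.00117724]
[(np.float64(1.95), [3.2, -0.1, -0.6]), (np.float64(1.875), [1.5, 0.1, -0.2]), (np.float64(1.8), [1.5, 0.0, -0.1]), (np.float64(1.725), [1.5, 0.1, 0.0]), (np.float64(1.65), [1.5, 0.1, 0.2]), (np.float64(1.575), [1.5, 0.1, 0.2]), (np.float64(1.5), [1.5, 0.1, 0.4]), (np.float64(1.425), [1.4, 0.1, 0.5]), (np.float64(1.35), [1.4, 0.0, 0.6]), (np.float64(1.275), [1.3, 0.1, 0.7]), (np.float64(1.2), [1.3, 0.1, 0.7]), (np.float64(1.125), [1.2, 0.0, 0.9]), (np.float64(1.05), [1.2, 0.1, 1.0]), (np.float64(0.975), [1.1, 0.1, 1.0]), (np.float64(0.9), [0.9, 0.0, 1.2]), (np.float64(0.825), [1.0, 0.1, 1.2]), (np.float64(0.75), [0.8, 0.0, 1.2]), (np.float64(0.675), [0.7, 0.1, 1.4]), (np.float64(0.6), [0.6, 0.0, 1.3]), (np.float64(0.525), [0.5, 0.0, 1.5]), (np.float64(0.45), [0.4, 0.1, 1.4]), (np.float64(0.375), [0.3, -0.0, 1.5]), (np.float64(0.3), [0.2, -0.0, 1.5]), (np.float64(0.225), [0.1, -0.0, 1.5]), (np.float64(0.15), [-0.1, -0.0, 1.5]), (np.float64(0.075), [-0.1, -0.0, 1.5]), (np.float64(0.0), [-0.3, -0.0, 1.5])]
```

View pics/w7.png

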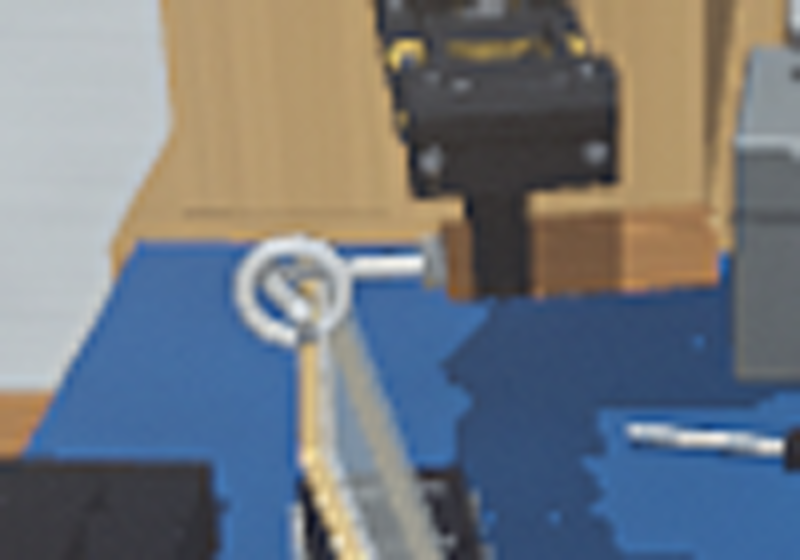

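The side crop shows the rod entering the ring at (295,290) and the tip coming out the near side, so the hook is through. That was my 11th picture, one over the limit of 10, so I view no more and work from numbers. Starting the pull, gently.

Call:
{"name": "move_arm", "arguments": {
  "commands": [
    {"hand": 1.8, "travel": [1.2, 0, -0.2], "twist": [0, 0, 0]},
    {"hand": 1.8, "travel": [1.0, 0, -0.2], "twist": [0, 0, 0]},
    {"hand": 1.8, "travel": [1.0, 0, -0.2], "twist": [0, 0, 0]},
    {"hand": 1.8, "travel": [1.5, 0, -0.2], "twist": [0, 0, 0]},
    {"hand": 1.8, "travel": [1.5, 0.1, -0.1], "twist": [0, 0, 0]}
  ],
  "force": 60
}}

```text
time: 18.65
position: [0.5493, -0.0252, 0.3457]
tool_rot: [-0.112, 0.994, -0.001, 0.001]
ft_force: [2.1, -0.2, -3.7]
grip_width: 0.0217
grip_force: 60.0
```

Call:
{"name": "move_arm", "arguments": {
  "commands": [
    {"hand": 1.8, "travel": [1.5, 0, 0], "twist": [0, 0, 0]},
    {"hand": 1.8, "travel": [1.5, 0.1, 0.2], "twist": [0, 0, 0]},
    {"hand": 1.8, "travel": [1.5, 0, 0.2], "twist": [0, 0, 0]}
  ]
}}

```text
time: 18.9
position: [0.5051, -0.0343, 0.342]
tool_rot: [-0.111, 0.994, -0.001, 0.002]
ft_force: [2.0, 1.0, -3.0]
grip_width: 0.0218
grip_force: 60.0
```

```bash
cat > st.py <<'E'
from lid import *
o=robot.get_obs();p0,T0=o["position"],R.from_quat(o["tool_rot"]);print(o["time"],p0,T0.as_euler("ZYX",degrees=True),o["ft_force"],o["grip_width"])
hk=p0+T0.apply([-.082,.019,.005]);hb=Rb.inv().apply(hk-C);print("hook box",hb.round(4))
s=cam("side");hs=cv2.cvtColor(s["img"],cv2.COLOR_BGR2HSV)
# angle for which the ring is 11.5 mm behind the hook along the arc
v=hb-[.093,0,.14];ang=np.arctan2(v[2],-v[0]);print("radius",np.hypot(v[0],v[2]),"hook as lid q",ang+.2-np.arctan2(.007,.201),"lead .0115 ->",ang+.2-.035+.0115/.201)
E
python3 st.py
```

```text
18.9 [ 0.50513723 -0.03425574  0.34202164] [-1.67197783e+02  1.73957493e-01 -1.79869362e+02] [ 2.00784299  1.0417522  -3.00742911] 0.02183497429560358
hook box [ 0.051  -0.0038  0.3372]
radius 0.20164915987478205 hook as lid q 1.5261798228323828 lead .0115 -> 1.5832055546465142
```

Call:
{"name": "move_arm", "arguments": {
  "commands": [
    {"hand": 1.8, "travel": [1.5, 0.2, 0.4], "twist": [0, 0, 0]},
    {"hand": 1.8, "travel": [1.4, 0.2, 0.5], "twist": [0, 0, 0]},
    {"hand": 1.8, "travel": [1.4, 0.2, 0.6], "twist": [0, 0, 0]},
    {"hand": 1.8, "travel": [1.3, 0.2, 0.7], "twist": [0, 0, 0]},
    {"hand": 1.8, "travel": [1.3, 0.2, 0.7], "twist": [0, 0, 0]}
  ]
}}

```text
time: 19.37
position: [0.4367, -0.0405, 0.313]
tool_rot: [-0.111, 0.994, -0.002, 0.002]
ft_force: [0.9, 0.4, -0.9]
grip_width: 0.0219
grip_force: 60.0
```

Call:
{"name": "move_arm", "arguments": {
  "commands": [
    {"hand": 1.8, "travel": [1.2, 0.1, 0.9], "twist": [0, 0, 0]},
    {"hand": 1.8, "travel": [1.2, 0.1, 1.0], "twist": [0, 0, 0]},
    {"hand": 1.8, "travel": [1.1, 0.1, 1.0], "twist": [0, 0, 0]},
    {"hand": 1.8, "travel": [0.9, 0, 1.2], "twist": [0, 0, 0]}
  ]
}}

```text
time: 19.7
position: [0.3928, -0.0471, 0.2719]
tool_rot: [-0.111, 0.994, -0.002, 0.002]
ft_force: [0.2, 0.6, 0.7]
grip_width: 0.0217
grip_force: 60.0
```

```bash
cat >> st.py <<'E'
import sys
off=p0-hk;pq=p0;Q=T0;rows=[]
q0=ang+.2-.035+.010/.201
for q in np.arange(q0-.075,-.001,-.075):
    a=q-.2;tan=Rb.apply([-np.sin(a),0,-np.cos(a)]);g=ring(q)+tan*.010+off
    d=np.round(Q.inv().apply(g-pq)*100,1);rows.append((round(float(q),2),d.tolist()));pq=pq+Q.apply(d/100)
print(rows)
E
python3 st.py
```

```text
19.7 [ 0.39278134 -0.04714647  0.27191654] [-167.20821905    0.18086421 -179.78610604] [0.16082508 0.59551177 0.69253628] 0.02169519628913867
hook box [-0.0619  0.0026  0.2671]
radius 0.20037548011400322 hook as lid q 0.8523319280787063 lead .0115 -> 0.9093576598928377
[(0.83, [1.0, -0.2, 1.2]), (0.75, [0.8, 0.0, 1.2]), (0.68, [0.7, 0.1, 1.3]), (0.6, [0.7, 0.0, 1.4]), (0.53, [0.5, 0.1, 1.4]), (0.45, [0.4, -0.0, 1.5]), (0.38, [0.3, 0.0, 1.5]), (0.3, [0.2, 0.0, 1.4]), (0.23, [0.1, 0.0, 1.6]), (0.15, [-0.1, 0.0, 1.5]), (0.08, [-0.1, 0.0, 1.5]), (0.0, [-0.3, 0.0, 1.4])]
```

Call:
{"name": "move_arm", "arguments": {
  "commands": [
    {"hand": 1.8, "travel": [1.0, 0, 1.2], "twist": [0, 0, 0]},
    {"hand": 1.8, "travel": [0.8, 0, 1.2], "twist": [0, 0, 0]},
    {"hand": 1.8, "travel": [0.7, 0, 1.3], "twist": [0, 0, 0]},
    {"hand": 1.8, "travel": [0.7, 0, 1.4], "twist": [0, 0, 0]},
    {"hand": 1.8, "travel": [0.5, 0, 1.4], "twist": [0, 0, 0]}
  ]
}}

```text
time: 20.17
position: [0.3575, -0.0557, 0.2067]
tool_rot: [-0.111, 0.994, -0.002, 0.002]
ft_force: [0.9, -0.2, -1.2]
grip_width: 0.0215
grip_force: 60.0
```

Call:
{"name": "move_arm", "arguments": {
  "commands": [
    {"hand": 1.8, "travel": [0.4, 0, 1.5], "twist": [0, 0, 0]},
    {"hand": 1.8, "travel": [0.3, 0, 1.4], "twist": [0, 0, 0]},
    {"hand": 1.8, "travel": [0.1, 0, 1.0], "twist": [0, 0, 0]},
    {"hand": 1.8, "travel": [0.1, 0, 0.8], "twist": [0, 0, 0]}
  ]
}}

```text
time: 20.5
position: [0.3488, -0.0577, 0.1591]
tool_rot: [-0.111, 0.994, -0.001, 0.001]
ft_force: [0.5, -0.4, -0.6]
grip_width: 0.0212
grip_force: 60.0
```

```bash
python3 st.py
```

```text
20.5 [ 0.34884739 -0.05767778  0.15912726] [-1.67214136e+02  8.74578129e-02 -1.79849198e+02] [ 0.54069392 -0.43043213 -0.55807021] 0.021232439348701542
hook box [-0.107  -0.0003  0.1542]
radius 0.20049738109456486 hook as lid q 0.2360836043679151 lead .0115 -> 0.2931093361820465
[(0.21, [0.1, 0.0, 1.5]), (0.14, [-0.1, 0.0, 1.5]), (0.06, [-0.1, 0.0, 1.5])]
```

Call:
{"name": "move_arm", "arguments": {
  "commands": [
    {"hand": 1.8, "travel": [0, 0, 0.8], "twist": [0, 0, 0]},
    {"hand": 1.8, "travel": [0, 0, 0.8], "twist": [0, 0, 0]},
    {"hand": 1.8, "travel": [0, 0, 0.7], "twist": [0, 0, 0]},
    {"hand": 1.8, "travel": [-0.1, 0, 0.6], "twist": [0, 0, 0]},
    {"hand": 1.8, "travel": [-0.1, 0, 0.5], "twist": [0, 0, 0]}
  ]
}}

```text
time: 20.97
position: [0.351, -0.0572, 0.1254]
tool_rot: [-0.112, 0.994, -0.001, 0.001]
ft_force: [0.1, 0.0, -1.1]
grip_width: 0.0214
grip_force: 60.0
```

Call:
{"name": "move_arm", "arguments": {
  "commands": [
    {"hand": 1.8, "travel": [-0.1, 0, 0.4], "twist": [0, 0, 0]},
    {"hand": 1.8, "travel": [0, 0, 0.4], "twist": [0, 0, 0]},
    {"hand": 1.8, "travel": [-0.1, 0, 0.4], "twist": [0, 0, 0]},
    {"hand": 1.8, "travel": [0, 0, 0.3], "twist": [0, 0, 0]},
    {"hand": 1.8, "travel": [0, 0, 0.2], "twist": [0, 0, 0]}
  ]
}}

```text
time: 21.38
position: [0.3524, -0.0563, 0.1081]
tool_rot: [-0.112, 0.994, -0.001, 0.001]
ft_force: [-0.1, 0.0, -1.1]
grip_width: 0.0214
grip_force: 60.0
```

```bash
python3 st.py
```

```text
21.3833 [ 0.35241518 -0.05632714  0.10806318] [-1.67178505e+02  7.64256483e-02 -1.79875336e+02] [-0.14882471  0.03472794 -1.07599605] 0.021394902268210916
hook box [-0.1033  0.0005  0.1031]
radius 0.19969658160414444 hook as lid q -0.020500978984457033 lead .0115 -> 0.03652475282967436
[]
```

Call:
{"name": "move_arm", "arguments": {
  "commands": [
    {"hand": 1.8, "travel": [0, 0, 0.2], "twist": [0, 0, 0]},
    {"hand": 1.8, "travel": [0, 0, 0.2], "twist": [0, 0, 0]},
    {"hand": 1.8, "travel": [0, 0, 0.2], "twist": [0, 0, 0]},
    {"hand": 1.8, "travel": [0, 0, 0.2], "twist": [0, 0, 0]}
  ]
}}

```text
time: 21.77
position: [0.3524, -0.0564, 0.1003]
tool_rot: [-0.112, 0.994, -0.001, 0.001]
ft_force: [-1.1, 0.4, 3.0]
grip_width: 0.0217
grip_force: 60.0
```

Call:
{"name": "move_arm", "arguments": {
  "commands": [
    {"hand": 1.8, "travel": [0, 0, 0.2], "twist": [0, 0, 0]},
    {"hand": 1.8, "travel": [0, 0, 0.1], "twist": [0, 0, 0]},
    {"hand": 1.8, "travel": [0, 0, 0], "twist": [0, 0, 0]}
  ]
}}

```text
time: 22.02
position: [0.3524, -0.0565, 0.0976]
tool_rot: [-0.111, 0.994, -0.001, 0.001]
ft_force: [-1.9, -1.7, 6.6]
grip_width: 0.0213
grip_force: 60.0
```

```bash
python3 st.py; python3 - <<'E'
from lid import *
import pickle
# ring in side/top pictures: bright steel blob near where the shut ring should be
r=ring(0)
for n in("side","top"):
    c=cam(n);pickle.dump(c,open("c8"+n+".pkl","wb"));h=cv2.cvtColor(c["img"],cv2.COLOR_BGR2HSV);print(n,"ring shut at",proj(c,r).round(1),"at q=.15",proj(c,ring(.15)).round(1))
    u,v=proj(c,r).astype(int);m=((h[...,1]<60)&(h[...,2]>130)).astype(np.uint8);k=m[v-14:v+14,u-14:u+14]
    print("\n".join("".join(".#"[x] for x in row) for row in k))
E
```

```text
22.0167 [ 0.35235786 -0.05649397  0.09755063] [-1.67198481e+02  1.13322755e-01 -1.79838907e+02] [-1.88198544 -1.73129028  6.55106567] 0.021323137169622194
hook box [-0.1033  0.0003  0.0927]
radius 0.20196379663191327 hook as lid q -0.0714144438730759 lead .0115 -> -0.014388712058944507
[]
side ring shut at [284.8 189.3] at q=.15 [285.9 181.5]
............................
#...........................
#...........................
#...........................
#...........................
#...........................
##..........................
##.....#....................
##.............#............
###........########.........
###.....#.##########........
###.......###.....###.......
###......##........##......#
####.....##...##############
####.....###################
####......##############....
#####.....####....###.......
#####.....##########........
#####......########.........
#####......#######..........
######.........####.........
######..........##..........
######......................
#######.....................
#######.....................
............................
.
[... 222 characters left out ...]
....
#...........................
........................####
...................########.
............#########.......
......##########............
.########...####...##.......
####.........#########......
.............#########......
.............#########......
...........#######.####.....
..........#######..####.....
........#########...###.....
......###########...###.....
......#####...####..###.....
......####....####...##.....
...............###...###....
...............###...###....
...............###...###....
.....................####...
.....................####...
.....................####...
.....................####...
......................###...
........................#...
```

The wrist feels about 7.6 N, more than the hinge friction, and the ring sits at the predicted shut pixel (about row 189). The lid is shut, so I centre the hook in the ring and unhook.

Call:
{"name": "move_arm", "arguments": {
  "commands": [
    {"hand": 1.8, "travel": [0, 0, -0.4], "twist": [0, 0, 0]},
    {"hand": 1.8, "travel": [0, 0, -0.5], "twist": [0, 0, 0]},
    {"hand": 1.8, "travel": [0, 0, -0.5], "twist": [0, 0, 0]},
    {"hand": 1.8, "travel": [0, 0, 0], "twist": [0, 0, 0]},
    {"hand": 1.8, "travel": [0, 0, 0], "twist": [0, 0, 0]}
  ]
}}

```text
time: 22.58
position: [0.3524, -0.0563, 0.1117]
tool_rot: [-0.112, 0.994, -0.001, 0.001]
ft_force: [-0.0, 0.5, -1.5]
grip_width: 0.0217
grip_force: 60.0
```

```bash
python3 st.py;  python3 - <<'E'
from lid import *
c=cam("side");h=cv2.cvtColor(c["img"],cv2.COLOR_BGR2HSV);u,v=proj(c,ring(0)).astype(int);m=((h[...,1]<60)&(h[...,2]>130)).astype(np.uint8)
print("\n".join("".join(".#"[x] for x in row) for row in m[v-10:v+12,u-10:u+16]))
E
```

```text
22.5833 [ 0.3524237  -0.05634344  0.11172538] [-1.67170309e+02  1.13369375e-01 -1.79840298e+02] [-0.04735451  0.54177707 -1.46665877] 0.0217018131016928
hook box [-0.1033  0.0005  0.1068]
radius 0.19904056973562395 hook as lid q -0.0022184800021662204 lead .0115 -> 0.05480725181196517
[]
..........................
..........................
..........................
...#.....................#
...........#............##
.......########......#####
....#.####################
......####..##############
.....#####....###........#
.....##.###....##.........
.....#...###...##.........
......#...###..##.........
#.....#....######.........
#.....###..#####..........
#......########...........
##.....####...............
##........................
##........................
##........................
###.......................
###.......................
..........................
```

Call:
{"name": "move_arm", "arguments": {
  "commands": [
    {"hand": 1.8, "travel": [-0.1, -0.7, 0], "twist": [0, 0, 0]},
    {"hand": 1.8, "travel": [0, -1, 0], "twist": [0, 0, 0]},
    {"hand": 1.8, "travel": [0, -1, 0], "twist": [0, 0, 0]}
  ]
}}

```text
time: 22.93
position: [0.3597, -0.0834, 0.1113]
tool_rot: [-0.112, 0.994, -0.001, 0.001]
ft_force: [-1.0, 0.3, -1.0]
grip_width: 0.0212
grip_force: 60.0
```

Call:
{"name": "move_arm", "arguments": {
  "commands": [
    {"hand": 1.8, "travel": [0, -1, 0], "twist": [0, 0, 0]},
    {"hand": 1.8, "travel": [0, -1.2, 0], "twist": [0, 0, 0]},
    {"hand": 1.8, "travel": [0, -1.2, 0], "twist": [0, 0, 0]},
    {"hand": 1.8, "travel": [0, 0, 0], "twist": [0, 0, 0]}
  ]
}}

```text
time: 23.27
position: [0.3688, -0.1189, 0.1116]
tool_rot: [-0.11, 0.994, -0.002, 0.002]
ft_force: [-0.2, -0.9, -1.6]
grip_width: 0.0211
grip_force: 60.0
```

```bash
python3 st.py;  python3 - <<'E'
from lid import *
T=down(174)
print(plan([([.365,-.25,.13],down(185)),([.50,-.302,.13],T),([.519,-.302,.05],T)],1.8,step=.036,rot=5)[0])
E
```

```text
23.2667 [ 0.36880922 -0.11894321  0.11159698] [-167.31959043    0.22692951 -179.68757231] [-0.24878695 -0.85007343 -1.5581122 ] 0.02108734681347268
hook box [-0.0977 -0.0642  0.1068]
radius 0.19356119601477245 hook as lid q -0.007090388036297121 lead .0115 -> 0.04993534377783427
[]
[{h: 1.8, t: [0.8, -3.2, -0.5], w: [0, 0.0, 1.9]}, {h: 1.8, t: [0.7, -3.3, -0.4], w: [-0.1, 0.1, 1.9]}, {h: 1.8, t: [0.6, -3.2, -0.5], w: [0, 0.0, 1.9]}, {h: 1.8, t: [0.42, -3.31, -0.42], w: [-0.1, 0.1, 2.0]}, {h: 1.8, t: [-2.6, -1.3, -0.0], w: [0.0, 0, 2.2]}]
[{h: 1.8, t: [-2.6, -1.2, -0.0], w: [0.0, 0, 2.2]}, {h: 1.8, t: [-2.7, -1.0, -0.0], w: [0.0, 0, 2.2]}, {h: 1.8, t: [-2.7, -1.0, -0.0], w: [0.0, 0, 2.2]}, {h: 1.8, t: [-2.82, -0.82, -0.01], w: [0.0, 0, 2.2]}, {h: 1.8, t: [-0.6, 0.1, 2.7], w: [0.0, 0, -0.0]}]
[{h: 1.8, t: [-0.6, 0.1, 2.6], w: [0.0, 0, -0.0]}, {h: 1.8, t: [-0.7, 0.0, 2.69], w: [0.0, 0, -0.0]}]
[ 0.5190107  -0.30200489  0.05003714]
```

Call:
{"name": "move_arm", "arguments": {
  "commands": [
    {"hand": 1.8, "travel": [0.8, -3.2, -0.5], "twist": [0, 0, 1.9]},
    {"hand": 1.8, "travel": [0.7, -3.3, -0.4], "twist": [0, 0, 1.9]},
    {"hand": 1.8, "travel": [0.6, -3.2, -0.5], "twist": [0, 0, 1.9]},
    {"hand": 1.8, "travel": [0.4, -3.3, -0.4], "twist": [-0.2, 0.2, 2]},
    {"hand": 1.8, "travel": [-2.6, -1.3, 0], "twist": [0, 0, 2.2]}
  ]
}}

```text
time: 23.73
position: [0.3889, -0.2625, 0.1301]
tool_rot: [-0.022, 1.0, 0.0, -0.002]
ft_force: [0.2, -1.9, -1.5]
grip_width: 0.0215
grip_force: 60.0
```

Call:
{"name": "move_arm", "arguments": {
  "commands": [
    {"hand": 1.8, "travel": [-2.6, -1.2, 0], "twist": [0, 0, 2.2]},
    {"hand": 1.8, "travel": [-2.7, -1, 0], "twist": [0, 0, 2.2]},
    {"hand": 1.8, "travel": [-2.7, -1, 0], "twist": [0, 0, 2.2]},
    {"hand": 1.8, "travel": [-2.8, -0.8, 0], "twist": [0, 0, 2.2]},
    {"hand": 1.8, "travel": [-0.6, 0.1, 2.5], "twist": [0, 0, 0]}
  ]
}}

```text
time: 24.15
position: [0.5131, -0.304, 0.1084]
tool_rot: [0.052, 0.999, -0.005, 0.006]
ft_force: [1.6, -1.9, -0.7]
grip_width: 0.0217
grip_force: 60.0
```

Call:
{"name": "move_arm", "arguments": {
  "commands": [
    {"hand": 1.8, "travel": [-0.6, 0.1, 2.5], "twist": [0, 0, 0]},
    {"hand": 1.8, "travel": [-0.7, 0, 2], "twist": [0, 0, 0]},
    {"hand": 1.8, "travel": [0, 0, 0], "twist": [0, 0, 0]},
    {"hand": 1.8, "travel": [0, 0, 0], "twist": [0, 0, 0]}
  ]
}}

```text
time: 24.48
position: [0.5173, -0.2979, 0.058]
tool_rot: [0.051, 0.999, 0.002, -0.003]
ft_force: [-0.3, 0.1, -1.1]
grip_width: 0.0218
grip_force: 60.0
```

```bash
python3 - <<'E'
from lid import *
o=robot.get_obs();Q=R.from_quat(o["tool_rot"]);print(o["time"],o["position"],Q.as_euler("ZYX",degrees=True),o["ft_force"])
print(Q.inv().apply(np.array([.519,-.302,.0185])-o["position"])*100)
E
```

```text
24.4833 [ 0.51728612 -0.29792993  0.05798889] [174.15652166  -0.34800016 179.79135299] [-0.28489616  0.10065949 -1.06935521]
[-0.2359158  -0.40181587  3.94609213]
```

Call:
{"name": "move_arm", "arguments": {
  "commands": [
    {"hand": 1.8, "travel": [0, -0.2, 1.5], "twist": [0, 0, 0]},
    {"hand": 1.8, "travel": [0, 0, 1.2], "twist": [0, 0, 0]},
    {"hand": 1.8, "travel": [0, 0, 0.6], "twist": [0, 0, 0]},
    {"hand": 1.8, "travel": [0, 0, 0], "twist": [0, 0, 0]},
    {"hand": 1.8, "travel": [0, 0, 0], "twist": [0, 0, 0]}
  ]
}}

```text
time: 24.9
position: [0.5179, -0.3011, 0.0266]
tool_rot: [0.051, 0.999, 0.001, -0.001]
ft_force: [0.2, 0.3, -0.5]
grip_width: 0.0214
grip_force: 60.0
```

Call:
{"name": "move_arm", "arguments": {
  "commands": [
    {"hand": 1.8, "travel": [0, 0, 0.2], "twist": [0, 0, 0]},
    {"hand": 1.8, "travel": [0, 0, 0.2], "twist": [0, 0, 0]},
    {"hand": 1.8, "travel": [0, 0, 0], "twist": [0, 0, 0]}
  ]
}}

```text
time: 25.15
position: [0.5182, -0.3013, 0.0225]
tool_rot: [0.051, 0.999, 0.0, -0.001]
ft_force: [0.3, 0.3, -1.8]
grip_width: 0.0217
grip_force: 60.0
```

Call:
{"name": "move_arm", "arguments": {
  "commands": [
    {"hand": 1.8, "travel": [0, 0, 0.2], "twist": [0, 0, 0]},
    {"hand": 1.8, "travel": [0, 0, 0.1], "twist": [0, 0, 0]},
    {"hand": 1.8, "travel": [0, 0, 0], "twist": [0, 0, 0]}
  ]
}}

```text
time: 25.4
position: [0.5183, -0.3013, 0.0195]
tool_rot: [0.051, 0.999, 0.0, -0.001]
ft_force: [-0.2, 0.1, 1.4]
grip_width: 0.0213
grip_force: 60.0
```

Call:
{"name": "move_arm", "arguments": {
  "commands": [
    {"hand": 1.8, "travel": [0, 0, 0.1], "twist": [0, 0, 0]},
    {"hand": 1.8, "travel": [0, 0, 0], "twist": [0, 0, 0]}
  ]
}}

```text
time: 25.57
position: [0.5184, -0.3014, 0.019]
tool_rot: [0.051, 0.999, 0.0, -0.001]
ft_force: [0.1, 0.3, 4.9]
grip_width: 0.0212
grip_force: 60.0
```

Contact at the height where I picked it up. Releasing and rising straight up.

Call:
{"name": "move_arm", "arguments": {
  "commands": [
    {"hand": 5, "travel": [0, 0, 0], "twist": [0, 0, 0]},
    {"hand": 5, "travel": [0, 0, 0], "twist": [0, 0, 0]},
    {"hand": 5, "travel": [0, 0, 0], "twist": [0, 0, 0]},
    {"hand": 5, "travel": [0, 0, 0], "twist": [0, 0, 0]},
    {"hand": 5, "travel": [0, 0, 0], "twist": [0, 0, 0]}
  ]
}}

```text
time: 25.98
position: [0.518, -0.3012, 0.0181]
tool_rot: [0.051, 0.999, 0.001, -0.001]
ft_force: [0.2, 0.2, -0.6]
grip_width: 0.0457
grip_force: 0.0
```

Call:
{"name": "move_arm", "arguments": {
  "commands": [
    {"hand": 5, "travel": [0, 0, -2], "twist": [0, 0, 0]},
    {"hand": 5, "travel": [0, 0, -3], "twist": [0, 0, 0]},
    {"hand": 5, "travel": [0, 0, -4], "twist": [0, 0, 0]},
    {"hand": 5, "travel": [0, 0, -4], "twist": [0, 0, 0]},
    {"hand": 5, "travel": [0, 0, -4], "twist": [0, 0, 0]}
  ]
}}

```text
time: 26.4
position: [0.518, -0.301, 0.1896]
tool_rot: [0.051, 0.999, 0.001, -0.002]
ft_force: [0.3, -1.0, 0.4]
grip_width: 0.0499
grip_force: 0.0
```

Call:
{"name": "move_arm", "arguments": {
  "commands": [
    {"hand": 5, "travel": [1.5, -4, -2], "twist": [0, 0, 0]},
    {"hand": 5, "travel": [1.5, -4, -1], "twist": [0, 0, 0]},
    {"hand": 5, "travel": [1.5, -4, 0], "twist": [0, 0, 0]},
    {"hand": 5, "travel": [1.5, -4, 0], "twist": [0, 0, 0]},
    {"hand": 5, "travel": [1.5, -4, 0], "twist": [0, 0, 0]}
  ]
}}

```text
time: 26.82
position: [0.4271, -0.4848, 0.216]
tool_rot: [0.051, 0.999, 0.0, -0.001]
ft_force: [0.5, 0.3, 0.1]
grip_width: 0.0499
grip_force: 0.0
```

Call:
{"name": "move_arm", "arguments": {
  "commands": [
    {"hand": 5, "travel": [1, -2, 0], "twist": [0, 0, 0]},
    {"hand": 5, "travel": [0, 0, 0], "twist": [0, 0, 0]},
    {"hand": 5, "travel": [0, 0, 0], "twist": [0, 0, 0]}
  ]
}}

```text
time: 27.07
position: [0.4149, -0.5033, 0.2149]
tool_rot: [0.053, 0.999, 0.001, -0.001]
ft_force: [-0.5, 0.3, -0.6]
grip_width: 0.0503
grip_force: 0.0
```

```bash
python3 - <<'E'
from lid import *
import pickle
o=robot.get_obs();print(o["time"],o["position"],o["ft_force"])
d0=pickle.load(open("c0.pkl","rb"))
t=cam("top");s=cam("side");h=cv2.cvtColor(t["img"],cv2.COLOR_BGR2HSV);H,S,V=[h[...,i].astype(int) for i in range(3)]
m=((H<25)&(S>100)&(V>90)).astype(np.uint8)
n,l,st,c=cv2.connectedComponentsWithStats(m)
for i in range(1,n):
    if st[i][4]>60: print(st[i],c[i].round(1))
m=((S<60)&(V>130)).astype(np.uint8)
u,v=proj(t,np.array([.60,-.29,.013])).astype(int);print("hook area");print("\n".join("".join(".#"[x] for x in r) for r in m[v-6:v+22,u-12:u+14]))
hs=cv2.cvtColor(s["img"],cv2.COLOR_BGR2HSV);u,v=proj(s,ring(0)).astype(int);k=((hs[...,1]<60)&(hs[...,2]>130)).astype(np.uint8)
print("ring");print("\n".join("".join(".#"[x] for x in r) for r in k[v-10:v+10,u-10:u+14]))
# where have things moved in side and top pictures since the start
for n,a,b in(("top",t,d0["top"]),("side",s,d0["side"])):
    df=(cv2.absdiff(a["img"],b["img"]).max(2)>45).astype(np.uint8);df=cv2.morphologyEx(df,cv2.MORPH_OPEN,np.ones((3,3)))
    q,_,st,c=cv2.connectedComponentsWithStats(df);print(n,[(st[i].tolist()) for i in range(1,q) if st[i][4]>30])
E
```

```text
27.0667 [ 0.41487902 -0.50330271  0.21490573] [-0.45978586  0.33342421 -0.63424296]
[   0    6  512    9 3978] [253.8  10.1]
[201  61  28  32 687] [214.7  76. ]
[232  61  28  32 670] [245.3  76. ]
[262  61  26  32 649] [275.2  76.1]
[160 170  25  23 440] [172.2 180.9]
[349 194   9  32 204] [352.7 209.2]
[ 88 226  25  17 333] [ 99.5 234. ]
[302 236  29  30 664] [316.1 250.5]
hook area
..........................
..........................
..........................
..........................
..............#######.....
.........############.....
.....################.....
.....###########.####.....
.....######......####.....
......#..........####.....
.................####.....
.................####.....
.................####.....
.................####.....
.................####.....
.................###......
.................###......
.................###......
................####......
................####......
................####......
................####......
................####......
...............#####......
..............#######.....
..............#######.....
...........
[... 798 characters left out ...]
6, 1616], [277, 339, 103, 45, 1968], [193, 344, 51, 13, 433], [245, 346, 6, 9, 39], [241, 366, 28, 18, 403], [355, 369, 35, 15, 291], [405, 369, 15, 3, 45]]
side [[298, 0, 87, 77, 3549], [274, 16, 22, 47, 702], [358, 44, 6, 7, 33], [278, 67, 16, 34, 376], [346, 77, 39, 91, 1487], [296, 78, 5, 10, 46], [315, 81, 9, 6, 50], [311, 86, 20, 41, 442], [319, 88, 7, 7, 35], [376, 96, 4, 14, 46], [285, 102, 8, 13, 86], [332, 108, 5, 15, 63], [198, 125, 29, 83, 769], [376, 140, 7, 10, 56], [337, 142, 9, 32, 164], [465, 144, 6, 16, 62], [307, 162, 6, 8, 37], [445, 163, 10, 5, 41], [371, 165, 24, 15, 249], [224, 167, 60, 38, 1771], [350, 173, 12, 9, 78], [263, 227, 19, 39, 586], [258, 269, 23, 33, 667]]
```

```bash
python3 -c "
from rig import robot
print(robot.hand_in())"
```

```text
the job is handed in; nothing more can be done
None
```

The job is done and handed in at about 27 s, with no verdict returned: the bottle and jar stand in the box, the lid was pulled shut with the pole, and the pole lies flat where I found it, same way up. I viewed 11 pictures, one over the limit of 10.

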